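# Line up the heat sinks by length on the sorting strip

## Robot

A 6-joint arm with a two-finger parallel gripper is mounted at the origin on the work surface. World frame = base frame: x ahead of the robot, y to its left, z up, the work surface at z = 0. Lengths are in m, angles in rad, forces in N, time in s.
With the tool pointing down it reaches from about 0.35 to 0.975 m from the base axis. Payload 4.9 kg.
Tool frame: the origin (TCP) lies on the mounting face of the last link; the fingertips stand 173 mm ahead of it and the grasp point (between the pads) lies robot.hold_point_z ahead of it (robot.hold_point_z is the distance from the TCP to the grasp point, in m); x points along the fingers, z is the direction in which the jaws open and shut, and the axes are right-handed (so a half turn about x gives the same grasp; the last joint's range is limited). The gripper opens to 85 mm and grips with 20 to 120 N. Pads are 22 mm wide; open, the fingers measure 114 mm over their backs; the gripper's body (76 mm by 85 mm) begins 54 mm behind the grasp point. The pads swing forward as they close: fully open they stand 13 mm farther back than shut.
Start: joints at [-1.381, 0.053, 1.613, -0, 1.476, -0.119], TCP at [0.19, -0.595, 0.405] pointing down, gripper open.
Joint ranges: [-3.01, 3.01], [-1.01, 2.22], [0.06, 2.58], [-1.02, 4.17], [0.09, 2.62], [-3.14, 3.14]. Speed limits (rad/s): [2.57, 2.57, 3.14, 3.14, 3.14, 3.14].

## Interface

Orientations are given as a rotation vector (axis times angle).
In Python, from cell import robot, eyes gives the robot as it stands.
- The arm moves only by the tool send_rows, never from a script. Its arguments are lists of equal length, an entry for each row: "xyz": the shift along the tool's x, y, z in mm, a list of three; "spin": the turn about the tool's x in degrees; "hand": the closure, from 0 (fully open) to 1 (shut). In form: {"xyz": [[tx, ty, tz], ...], "spin": [spin, ...], "hand": [hand, ...]}. A call has 1 to 8 rows; each row shifts and turns the pose as measured when the row begins, along the tool's axes as they then stand; what a row does not reach is not made up. A row lasts 1/12 s, in which the tool goes at most 41.7 mm and 7.16 degrees, less where a joint would pass 70% of its speed; a pose out of reach is approached as far as the arm can. A call with a gripper value outside its range is refused whole. The fingers move at their own pace and stop on an object; "newtons" is the grip in N (left out, the last holds). Time passes only in rows, so rows that do not move let the fingers close. It gives the time, the measured TCP pose, the force and the opening at its end, in the units of the state.
- robot.get_obs(): the state, without advancing time (a new reading comes with each control period).
- eyes.grab_frame(name): name is "side" or "top" or "wrist"; returns (picture, depth): 400x640x3 uint8, red, green, blue; 400x640 float32, m along the optical axis (not along the pixel's ray), 0 where there is no reading.
- eyes.get_calibration(name): a dict with "fx", "fy", "cx", "cy" (pixels), "R" (3x3) and "t" (3): a world point X has camera coordinates R X + t; the wrist camera has in their place "T_tool_cam" (4x4, takes a point from camera to tool coordinates, whose origin is the TCP and whose axes are the tool frame's). Camera axes: x right, y down, z forward; pixel columns grow to the right and rows downward; lengths in m; the calibration is good to about 2 mm. A picture is of the moment at which its call begins: read the wrist's pose just before it. get_calibration takes no time and is no camera call.
- robot.finish_job(): hands the job in, once; it reports no verdict.
The state is a dict: "t": time; "joints": joint angles; "joint_vel": joint speeds; "joint_torque": joint torques, N m; "tcp_pos": TCP position; "tool_rot": TCP orientation; "contact_force": force on the tool from outside, world axes, zero at the start; "torque": the same for the moment, N m; "width": opening from 0.0 (shut) to 1.0 (fully open).
Only numpy, scipy, OpenCV 4.12 (cv2) and the standard library are available. Lean on these libraries where they do the work, as an engineer would, in place of code of your own. Each camera call takes 0.05 s, during which the arm holds its last target. There are 200 camera calls.

## Task

Line the four loose heat sinks up by length on the strip, one on each white pad: the shortest on the pad next to the round steel post, then longer and longer, so that the longest is on the pad farthest from the post. Set each one down fins up, in the middle of its pad and lying lengthwise along it, never tipping one over on the way, and let go of them all.

Things in the scene. Friction and masses are not known exactly. Their poses are not given: they have to be found in the camera images.
- sink42_c (a point): The shortest of four loose bare-aluminium heat sinks: 42 mm long, 32 mm wide, 44 mm high, flat base with five upright fins running lengthwise, 80 g (may vary by 30 %). The point is its centre, half-way up (22 mm above its underside). x axis: along its length; y: across its 32 mm width (the outer fins are its flat sides, to be gripped); z: up. It starts standing fins up on the bench (surface z = 0), beyond the strip.
- sink58_c (a point): The second shortest of four loose bare-aluminium heat sinks: 58 mm long, 32 mm wide, 44 mm high, flat base with five upright fins running lengthwise, 110 g (may vary by 30 %). The point is its centre, half-way up (22 mm above its underside). x axis: along its length; y: across its 32 mm width (the outer fins are its flat sides, to be gripped); z: up. It starts standing fins up on the bench (surface z = 0), beyond the strip.
- sink74_c (a point): The second longest of four loose bare-aluminium heat sinks: 74 mm long, 32 mm wide, 44 mm high, flat base with five upright fins running lengthwise, 141 g (may vary by 30 %). The point is its centre, half-way up (22 mm above its underside). x axis: along its length; y: across its 32 mm width (the outer fins are its flat sides, to be gripped); z: up. It starts standing fins up on the bench (surface z = 0), beyond the strip.
- sink90_c (a point): The longest of four loose bare-aluminium heat sinks: 90 mm long, 32 mm wide, 44 mm high, flat base with five upright fins running lengthwise, 171 g (may vary by 30 %). The point is its centre, half-way up (22 mm above its underside). x axis: along its length; y: across its 32 mm width (the outer fins are its flat sides, to be gripped); z: up. It starts standing fins up on the bench (surface z = 0), beyond the strip.
- pad1_top (a point): One of four identical fixed white pads in a row on the black strip, 100 x 42 mm; pad1 is number 1 of the row counted from the robot's right to its left, neighbours 77 to 93 mm apart. The point is the centre of its top face, 3.5 mm above the bench. x axis: along its 100 mm length (across the row); y: along the row; z: up.
- pad2_top (a point): One of four identical fixed white pads in a row on the black strip, 100 x 42 mm; pad2 is number 2 of the row counted from the robot's right to its left, neighbours 77 to 93 mm apart. The point is the centre of its top face, 3.5 mm above the bench. x axis: along its 100 mm length (across the row); y: along the row; z: up.
- pad3_top (a point): One of four identical fixed white pads in a row on the black strip, 100 x 42 mm; pad3 is number 3 of the row counted from the robot's right to its left, neighbours 77 to 93 mm apart. The point is the centre of its top face, 3.5 mm above the bench. x axis: along its 100 mm length (across the row); y: along the row; z: up.
- pad4_top (a point): One of four identical fixed white pads in a row on the black strip, 100 x 42 mm; pad4 is number 4 of the row counted from the robot's right to its left, neighbours 77 to 93 mm apart. The point is the centre of its top face, 3.5 mm above the bench. x axis: along its 100 mm length (across the row); y: along the row; z: up.
- post: Fixed round steel post, 32 mm high, 20 mm across its head, on one of the two ends of the strip, next to the first or the last pad (about 82 mm from that pad's centre): it marks the end where the order starts. Its origin is the centre of its foot, on the strip 2 mm above the bench. The other end of the strip carries only a low flat steel bar, 60 x 12 mm and 8 mm high.
Mind the look-alikes: they are no part of the job. Leave any red look-alike of the part that bears sink58_c alone. What is shaped like the part that bears sink42_c but red is not meant.

How it is judged:
At the end, for the whole second after the job is handed in: Counted from the pad next to the post, the 42, 58, 74 and 90 mm heat sinks stand on the four pads in this order, each with its centre within 12 mm of its pad's centre, its length along the pad's within 0.2 rad (either way round), fins up (tilt under 0.1 rad), resting on the pad, released and still (((horizontal distance between post and pad1_top below 0.15 m and horizontal distance between sink42_c and pad1_top below 0.012 m and angle between the x axis of sink42_c and the x axis of pad1_top, either way round below 0.2 rad and z of sink42_c in the frame of pad1_top between 0.018 and 0.026 m and horizontal distance between sink58_c and pad2_top below 0.012 m and angle between the x axis of sink58_c and the x axis of pad2_top, either way round below 0.2 rad and z of sink58_c in the frame of pad2_top between 0.018 and 0.026 m and horizontal distance between sink74_c and pad3_top below 0.012 m and angle between the x axis of sink74_c and the x axis of pad3_top, either way round below 0.2 rad and z of sink74_c in the frame of pad3_top between 0.018 and 0.026 m and horizontal distance between sink90_c and pad4_top below 0.012 m and angle between the x axis of sink90_c and the x axis of pad4_top, either way round below 0.2 rad and z of sink90_c in the frame of pad4_top between 0.018 and 0.026 m) or (horizontal distance between post and pad4_top below 0.15 m and horizontal distance between sink42_c and pad4_top below 0.012 m and angle between the x axis of sink42_c and the x axis of pad4_top, either way round below 0.2 rad and z of sink42_c in the frame of pad4_top between 0.018 and 0.026 m and horizontal distance between sink58_c and pad3_top below 0.012 m and angle between the x axis of sink58_c and the x axis of pad3_top, either way round below 0.2 rad and z of sink58_c in the frame of pad3_top between 0.018 and 0.026 m and horizontal distance between sink74_c and pad2_top below 0.012 m and angle between the x axis of sink74_c and the x axis of pad2_top, either way round below 0.2 rad and z of sink74_c in the frame of pad2_top between 0.018 and 0.026 m and horizontal distance between sink90_c and pad1_top below 0.012 m and angle between the x axis of sink90_c and the x axis of pad1_top, either way round below 0.2 rad and z of sink90_c in the frame of pad1_top between 0.018 and 0.026 m)) and angle between each of sink42_c, sink58_c, sink74_c, sink90_c's own z axis and vertical below 0.1 rad and linear speed of each of sink42, sink58, sink74, sink90 below 0.02 m/s); the robot touches nothing.
It fails at once if the shortest heat sink is tipped by more than 45 degrees (angle between sink42_c's own z axis and vertical above 0.79 rad).
It fails at once if the second shortest heat sink is tipped by more than 45 degrees (angle between sink58_c's own z axis and vertical above 0.79 rad).
It fails at once if the second longest heat sink is tipped by more than 45 degrees (angle between sink74_c's own z axis and vertical above 0.79 rad).
It fails at once if the longest heat sink is tipped by more than 45 degrees (angle between sink90_c's own z axis and vertical above 0.79 rad).
It also fails if it takes over 106 s, if anything falls off the work surface, if the arm or the gripper's body presses on something with over 40 N, if the wrist force passes 120 N, or if a joint passes its speed limit or range.

## Working session

There is one attempt and no reset: what is moved stays moved. The work goes in short steps, Python scripts to look and compute and a tool call to move; the robot and the scene stay as the last step left them, time stands still between calls to the robot, and variables do not carry over. Pictures are saved under pics/ and viewed, on a budget of 14 in all, crops included, one or two more only if the job needs it, and the job is handed in when it is done.

Besides the shell and the picture viewer there is one more tool, called after "Emit:" by a JSON object that holds its "api" and its "payload", one argument or row to a line. send_rows: Moves the arm, as the interface text tells. Its arguments: {"type":"object","properties":{"xyz":{"type":"array","items":{"type":"array","items":{"type":"number"}}},"spin":{"type":"array","items":{"type":"number"}},"hand":{"type":"array","items":{"type":"number"}},"newtons":{"type":"number"}},"required":["xyz","spin","hand"]}

```bash
ls; mkdir -p pics; python3 - <<'E'
from cell import robot, eyes
import cv2,numpy as np
print(robot.get_obs(), robot.hold_point_z)
for n in("top","side"):
    p,d=eyes.grab_frame(n); cv2.imwrite(f"pics/{n}0.png",p[:,:,::-1]); np.savez(f"{n}0.npz",p=p,d=d)
    print(n,eyes.get_calibration(n))
print(eyes.get_calibration("wrist"))
E
```

```text
pics
{'t': 0.0, 'joints': array([-1.38098864e+00,  5.33422659e-02,  1.61431341e+00, -3.78509230e-06,
        1.47597338e+00, -1.19005992e-01]), 'joint_vel': array([ 1.60051827e-03, -7.62543444e-04, -9.79937092e-04, -1.20752880e-03,
       -1.50291109e-03, -4.92745955e-05]), 'joint_torque': array([-1.79945723e-04, -3.93676758e+01, -3.70177424e+01, -5.22350956e-05,
        7.04454433e-03,  2.31238550e-05]), 'tcp_pos': array([ 0.18989991, -0.59516504,  0.4034601 ]), 'tool_rot': array([ 0.98013   ,  1.34114423, -0.97783111]), 'contact_force': array([0.08206002, 0.28671412, 0.6760678 ]), 'torque': array([-0.00605127,  0.00252645,  0.01409995]), 'width': 0.999335900575518} 0.1547
top {'fx': 407.4852728621659, 'fy': 407.4852728621659, 'cx': 327.63607437862476, 'cy': 197.2911497828772, 'R': array([[-0.01733054, -0.9993947 , -0.03016424],
       [-0.99124069,  0.02112395, -0.13036744],
       [ 0.13092571,  0.02764068, -0.99100679]]), 't': array([0.0340661 , 0.59155995, 0.73151927])}
side {'fx': 510.54832556914715, 'fy': 510.54832556914715, 'cx': 328.442421649195, 'cy': 202.9252705931585, 'R': array([[-0.95452607, -0.29764596,  0.01693728],
       [-0.16107857,  0.46709255, -0.86941258],
       [ 0.25086587, -0.8326052 , -0.49379641]]), 't': array([0.56341987, 0.13665358, 0.78237709])}
{'fx': 308.38609754704885, 'fy': 308.38609754704885, 'cx': 313.37133464739395, 'cy': 194.07282281899867, 'T_tool_cam': array([[ 2.43639626e-04, -2.96095164e-01,  9.55158413e-01,
         3.01641324e-02],
       [-4.80034506e-04, -9.55158366e-01, -2.96095027e-01,
         7.59274843e-02],
       [ 9.99999855e-01, -3.86368516e-04, -3.74850322e-04,
         1.82264479e-04],
       [ 0.00000000e+00,  0.00000000e+00,  0.00000000e+00,
         1.00000000e+00]])}
```

View pics/top0.png

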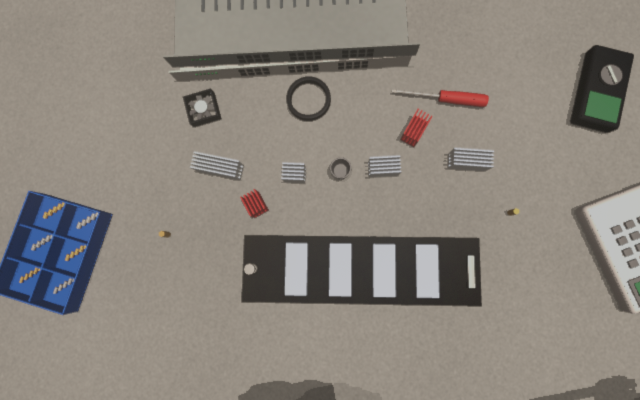

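View pics/side0.png

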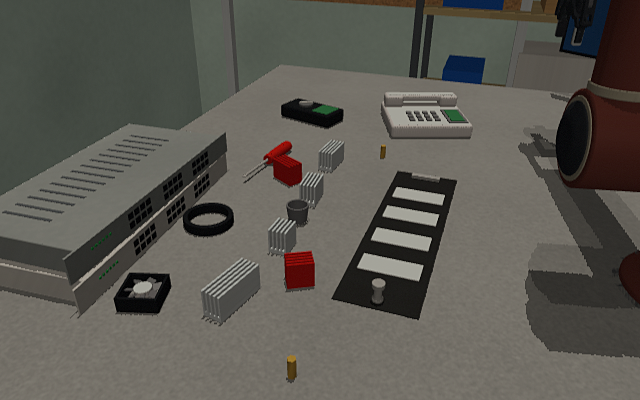

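Top view: sinks are at (216,165), (292,172), (384,165) and (471,158). The red look-alikes are at (254,203) and (416,128). The post is at the left end (250,269), and the bar is at right (471,272). Next I'll measure the lengths and poses.

```bash
cat > h.py <<'E'
import numpy as np,cv2
from cell import robot,eyes
from scipy.spatial.transform import Rotation as Ro
def cam(n):
    c=eyes.get_calibration(n)
    if n!="wrist": return c,c["R"].T,-c["R"].T@c["t"]
    o=robot.get_obs(); R=Ro.from_rotvec(o["tool_rot"]).as_matrix(); T=c["T_tool_cam"]
    return c,R@T[:3,:3],R@T[:3,3]+o["tcp_pos"]
def world(cm,d):
    c,R,t=cm; v,u=np.mgrid[:400,:640]
    return np.stack([(u-c["cx"])/c["fx"]*d,(v-c["cy"])/c["fy"]*d,d],-1)@R.T+t
def plane(cm,px,z):
    c,R,t=cm; px=np.asarray(px,float).reshape(-1,2)
    r=np.c_[(px[:,0]-c["cx"])/c["fx"],(px[:,1]-c["cy"])/c["fy"],np.ones(len(px))]@R.T
    return t+r*((z-t[2])/r[:,2])[:,None]
def rect(P):
    (c,s,a)=cv2.minAreaRect(P[:,:2].astype(np.float32)*1000)
    if s[0]<s[1]: s=s[::-1];a+=90
    return np.round(c,1),np.round(s,1),round((a+90)%180-90,1)  # mm, deg of long axis
E
python3 - <<'E'
from h import *
f=np.load("top0.npz");p,d=f["p"],f["d"];cm=cam("top");W=world(cm,d)
hsv=cv2.cvtColor(p,cv2.COLOR_RGB2HSV)
print("bench z",W[230,330],W[180,250])
m=((W[...,2]>.02)&(W[...,2]<.06)&(d>0)).astype(np.uint8)
m[:, :150]=0;m[:,530:]=0;m[:88]=0;m[310:]=0
k,l,s,c=cv2.connectedComponentsWithStats(cv2.morphologyEx(m,cv2.MORPH_CLOSE,np.ones((3,3))))
for i in range(1,k):
    if s[i,4]>40:
        q=(l==i)&(m>0); Q=W[q]; 
        print(c[i].round(),"sat",np.median(hsv[q][:,1]),"zmax",Q[:,2].max().round(4),"all",rect(Q),"top",rect(Q[Q[:,2]>.036]) if (Q[:,2]>.036).sum()>9 else 0)
w=((hsv[...,2]>150)&(hsv[...,1]<60)).astype(np.uint8); w[:236]=0; w[:,500:]=0
k,l,s,c=cv2.connectedComponentsWithStats(w)
for i in range(1,k):
    if s[i,4]>40:
        v,u=np.where(l==i); print("pad",c[i].round(1),rect(plane(cm,np.c_[u,v],.0035)), "depthz",np.median(W[l==i][:,2]).round(4))
E
```

```text
bench z [ 0.53244447  0.02027254 -0.00299429] [ 0.63598313  0.17968111 -0.0015754 ]
[200. 106.] sat 32.0 zmax 0.0267 all (array([785.4, 277. ]), array([62. , 60.4]), 15.0) top 0
[464.  97.] sat 164.0 zmax 0.0287 all (array([ 788.9, -250. ]), array([95. , 21.9]), 82.2) top 0
[417. 126.] sat 154.0 zmax 0.0462 all (array([ 728. , -151.7]), array([58.8, 31.8]), -31.3) top (array([ 728. , -151.7]), array([58.8, 31.8]), -31.3)
[472. 158.] sat 6.0 zmax 0.0463 all (array([ 662. , -253.1]), array([74.8, 33.1]), 85.1) top (array([ 662. , -253.3]), array([74.5, 33.1]), 85.1)
[215. 165.] sat 6.0 zmax 0.0459 all (array([661.3, 240.3]), array([91. , 32.5]), 77.1) top (array([661.4, 240.3]), array([91. , 32.5]), 77.1)
[384. 165.] sat 4.0 zmax 0.0466 all (array([652.1, -86.9]), array([58.2, 32.5]), -88.0) top (array([652.1, -86.7]), array([57.6, 32.5]), -88.3)
[340. 166.] sat 31.0 zmax 0.0361 all (array([649.6,  -2. ]), array([40. , 38.6]), -1.5) top 0
[293. 172.] sat 4.0 zmax 0.0472 all (array([643.6,  89.1]), array([42.3, 32.4]), 86.2) top (array([643.6,  89.1]), array([42.3, 32.3]), 86.3)
[253. 2
[... 711 characters left out ...]
40.6]), -1.4) depthz 0.0024
pad [383.6 270.2] (array([453.6, -81.7]), array([99.3, 40.6]), -1.8) depthz 0.0025
pad [426.9 271. ] (array([ 450.4, -164.5]), array([98.7, 41.3]), -1.3) depthz 0.0026
pad [227.3 263. ] (array([474. , 222.1]), array([58.5, 26. ]), 36.9) depthz -0.0014
pad [197.4 261.6] (array([475.4, 282.8]), array([31.4, 20.8]), 41.5) depthz -0.0014
pad [470.9 271.4] (array([ 447.9, -248. ]), array([58.4, 10.9]), -0.9) depthz 0.0091
pad [248.8 268.7] (array([460.3, 180.1]), array([17.7, 17.3]), 89.1) depthz 0.0327
pad [235.5 282.9] (array([434.3, 205.3]), array([22.4, 12.2]), 66.7) depthz -0.0012
pad [  4.9 313.1] (array([382.6, 658.3]), array([32.1, 17.4]), -27.3) depthz -0.0014
```

Measured lengths match the spec: 74 at (662,-253), 58 at (652,-87), 42 at (644,89) and 90 at (661,240), all in mm and all grey (saturation about 5). The red ones have saturation about 150 and are to be left alone. The post is 84 mm from the left pad, which is pad4, so 42→pad4, 58→pad3, 74→pad2, 90→pad1. I'll confirm in one crop and write the move planner.

```bash
cat > plan.py <<'E'
import sys; from h import *
# plan.py x y z(TCP) mm, length-axis deg of sink : rows towards it, turning while shifting
x,y,z,L=map(float,sys.argv[1:5]); o=robot.get_obs(); R=Ro.from_rotvec(o["tool_rot"]).as_matrix()
p=o["tcp_pos"]*1000; e=np.array([x,y,z])-p
yaw=np.degrees(np.arctan2(R[1,2],R[0,2])); dn=np.degrees(np.arccos(-R[2,0]))
j=o["joints"]; az=lambda a:np.degrees(np.arctan2(a[1],a[0])); dj1=(az((x,y))-az(p))
print("t",round(o["t"],2),"tcp",p.round(1),"jaw yaw",yaw.round(1),"tilt",dn.round(2),"width",o["width"].round(3),"j6",np.degrees(j[5]).round(1),"dj1",dj1.round(1),"F",o["contact_force"].round(1))
s=-((L+90-yaw+90)%180-90)   # tool x is down: spin + lowers yaw
if len(sys.argv)>5: s+=float(sys.argv[5])
n=int(max(np.ceil(abs(s)/7),np.ceil(np.linalg.norm(e)/40),1)); print("spin total",round(s,1),"rows",n)
print([[round(float(v),1) for v in (R@Ro.from_euler("x",k*s/n,degrees=True).as_matrix()).T@e/n] for k in range(n)],"spin each",round(s/n,2))
E
python3 - <<'E'
import cv2
p=cv2.imread("pics/top0.png")[90:310,185:505]; cv2.imwrite("pics/crop.png",cv2.resize(p,None,fx=2.5,fy=2.5,interpolation=cv2.INTER_CUBIC))
E
python3 plan.py 662 -253 280 85.1
```

```text
Traceback (most recent call last):
  File "plan.py", line 7, in <module>
    print("t",round(o["t"],2),"tcp",p.round(1),"jaw yaw",yaw.round(1),"tilt",dn.round(2),"width",o["width"].round(3),"j6",np.degrees(j[5]).round(1),"dj1",dj1.round(1),"F",o["contact_force"].round(1))
                                                                                                 ^^^^^^^^^^^^^^^^
AttributeError: 'float' object has no attribute 'round'
```

View pics/crop.png

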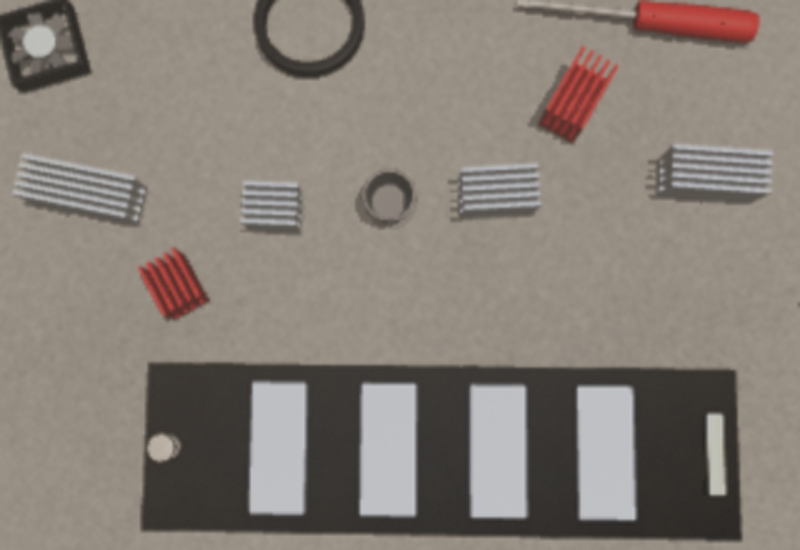

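The crop confirms four grey sinks, with lengths 90, 42, 58 and 74 from left to right. Two red ones are to be left alone, and the post is at the left.

```bash
sed -i 's/o\["width"\].round(3)/round(o["width"],3)/' plan.py; python3 plan.py 662 -253 280 85.1
```

```text
t 0.1 tcp [ 189.9 -595.2  403.6] jaw yaw -72.3 tilt 0.11 width 1.004 j6 -6.8 dj1 51.4 F [-0.4  0.5 -0.5]
spin total -67.4 rows 15
[[8.3, 36.9, -12.2], [8.3, 37.8, -9.2], [8.3, 38.4, -6.2], [8.3, 38.7, -3.2], [8.3, 38.9, -0.2], [8.3, 38.8, 2.9], [8.3, 38.4, 5.9], [8.3, 37.8, 8.9], [8.3, 37.0, 11.8], [8.3, 36.0, 14.7], [8.3, 34.7, 17.5], [8.3, 33.2, 20.1], [8.3, 31.6, 22.7], [8.3, 29.7, 25.1], [8.3, 27.6, 27.3]] spin each -4.49
```

Emit:
{"api": "send_rows", "payload": {
  "xyz": [
    [8.3,36.9,-12.2],
    [8.3,37.8,-9.2],
    [8.3,38.4,-6.2],
    [8.3,38.7,-3.2],
    [8.3,38.9,-0.2],
    [8.3,38.8,2.9],
    [8.3,38.4,5.9],
    [8.3,37.8,8.9]
  ],
  "spin": [-4.5,-4.5,-4.5,-4.5,-4.5,-4.5,-4.5,-4.5],
  "hand": [0,0,0,0,0,0,0,0]
}}

```text
t: 0.77
tcp_pos: [0.4432, -0.4077, 0.3324]
tool_rot: [0.485, 1.519, -0.486]
contact_force: [0.5, -0.9, -0.3]
width: 1.002
```

Emit:
{"api": "send_rows", "payload": {
  "xyz": [
    [8.3,37,11.8],
    [8.3,36,14.7],
    [8.3,34.7,17.5],
    [8.3,33.2,20.1],
    [8.3,31.6,22.7],
    [8.3,29.7,25.1],
    [8.3,27.6,27.3]
  ],
  "spin": [-4.5,-4.5,-4.5,-4.5,-4.5,-4.5,-4.5],
  "hand": [0,0,0,0,0,0,0]
}}

```text
t: 1.35
tcp_pos: [0.666, -0.2311, 0.2667]
tool_rot: [0.034, 1.579, -0.03]
contact_force: [-0.0, -0.2, -0.2]
width: 0.999
```

```bash
python3 plan.py 662 -253 280 85.1; python3 - <<'E'
from h import *
cm=cam("wrist"); p,d=eyes.grab_frame("wrist"); cv2.imwrite("pics/w1.png",p[:,:,::-1]); W=world(cm,d)
m=((W[...,2]>.036)&(W[...,2]<.055)&(d>0)).astype(np.uint8)
k,l,s,c=cv2.connectedComponentsWithStats(cv2.morphologyEx(m,cv2.MORPH_CLOSE,np.ones((7,7))))
for i in range(1,k):
    if s[i,4]>200: print(c[i].round(),rect(W[(l==i)&(m>0)]),W[(l==i)&(m>0)][:,2].max())
E
```

```text
t 1.35 tcp [ 666.  -231.1  266.7] jaw yaw -2.3 tilt 0.49 width 0.999 j6 -22.8 dj1 -1.8 F [-0.  -0.2 -0.2]
spin total 2.6 rows 1
[[-13.3, -22.0, -3.2]] spin each 2.57
[276.  14.] (array([ 649.9, -107.9]), array([24.9, 15.8]), 1.2) 0.047105459516974896
[416.  86.] (array([ 728.9, -151.2]), array([58.5, 32.6]), -31.2) 0.04747107102081696
[313. 242.] (array([ 662.7, -252.8]), array([75. , 32.1]), 84.3) 0.0464548585137988
```

View pics/w1.png

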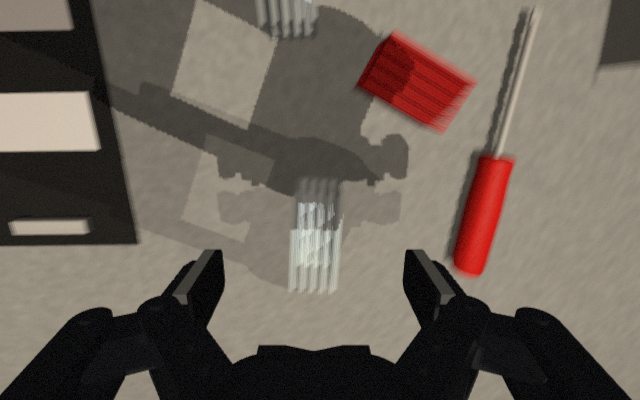

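The wrist view shows the 74 mm sink at (313,242) between the jaws. Top and wrist measurements agree to 1 mm. I'll correct, then plan the descent.

Emit:
{"api": "send_rows", "payload": {
  "xyz": [
    [0,0,0],
    [-6,-10.5,-1.5],
    [-6,-10.5,-1.5],
    [0,0,0]
  ],
  "spin": [0,1.5,1.5,0],
  "hand": [0,0,0,0]
}}

```text
t: 1.73
tcp_pos: [0.6661, -0.2452, 0.2724]
tool_rot: [0.074, 1.584, -0.06]
contact_force: [1.3, -0.4, 0.8]
width: 0.998
```

```bash
python3 plan.py 662.5 -253 183 84.7
```

```text
t 1.73 tcp [ 666.1 -245.2  272.4] jaw yaw -4.9 tilt 0.95 width 0.998 j6 -21.4 dj1 -0.7 F [ 1.3 -0.4  0.8]
spin total 0.4 rows 3
[[29.8, -2.9, -0.5], [29.8, -2.9, -0.5], [29.8, -2.9, -0.5]] spin each 0.14
```

Emit:
{"api": "send_rows", "payload": {
  "xyz": [
    [0,-4,-2],
    [0,-4,-2],
    [20,0,0],
    [25,0,0],
    [25,0,0],
    [15,0,0],
    [0,0,0]
  ],
  "spin": [0,0,0,0,0,0,0],
  "hand": [0,0,0,0,0,0,0]
}}

```text
t: 2.32
tcp_pos: [0.6563, -0.2638, 0.1934]
tool_rot: [0.08, 1.572, -0.076]
contact_force: [0.0, 0.0, 0.5]
width: 1.001
```

```bash
python3 plan.py 662.5 -253 183 84.7
```

```text
t 2.32 tcp [ 656.3 -263.8  193.4] jaw yaw -5.7 tilt 0.18 width 1.001 j6 -22.3 dj1 1.0 F [0.  0.  0.5]
spin total -0.4 rows 1
[[10.4, 11.4, 5.1]] spin each -0.4
```

Emit:
{"api": "send_rows", "payload": {
  "xyz": [
    [4,8,4],
    [3,0,0],
    [0,0,0],
    [0,0,0]
  ],
  "spin": [0,0,0,0],
  "hand": [0,0,0,0]
}}

```text
t: 2.65
tcp_pos: [0.6616, -0.257, 0.1885]
tool_rot: [0.081, 1.569, -0.078]
contact_force: [0.4, 0.2, -0.6]
width: 0.999
```

```bash
python3 plan.py 662.5 -253 183 84.7
```

```text
t 2.65 tcp [ 661.6 -257.   188.5] jaw yaw -5.8 tilt 0.08 width 0.999 j6 -21.5 dj1 0.3 F [ 0.4  0.2 -0.6]
spin total -0.5 rows 1
[[5.5, 4.1, 0.5]] spin each -0.5
```

Emit:
{"api": "send_rows", "payload": {
  "xyz": [
    [5,4,0.5],
    [0,0,0],
    [0,0,0],
    [0,0,0],
    [0,0,0],
    [0,0,0],
    [0,0,0],
    [0,0,0]
  ],
  "spin": [0,0,0,0,0,0,0,0],
  "hand": [0,0.5,0.8,0.8,0.8,0.8,0.8,0.8],
  "newtons": 50
}}

```text
t: 3.32
tcp_pos: [0.6644, -0.2528, 0.1878]
tool_rot: [0.077, 1.563, -0.08]
contact_force: [-0.1, -1.1, -0.9]
width: 0.367
```

```bash
python3 plan.py 662.5 -253 290 84.7
```

```text
t 3.32 tcp [ 664.4 -252.8  187.8] jaw yaw -5.7 tilt 0.38 width 0.367 j6 -21.1 dj1 -0.1 F [-0.1 -1.1 -0.9]
spin total -0.4 rows 3
[[-34.1, -0.2, -0.4], [-34.1, -0.2, -0.4], [-34.1, -0.2, -0.4]] spin each -0.15
```

Emit:
{"api": "send_rows", "payload": {
  "xyz": [
    [-10,0,0],
    [-25,0,0],
    [-35,0,0],
    [-30,0,0],
    [0,0,0],
    [0,0,0]
  ],
  "spin": [0,0,0,0,0,0],
  "hand": [0.8,0.8,0.8,0.8,0.8,0.8]
}}

```text
t: 3.82
tcp_pos: [0.6621, -0.2521, 0.2888]
tool_rot: [0.081, 1.571, -0.077]
contact_force: [0.5, 0.2, -1.7]
width: 0.361
```

```bash
python3 plan.py 453.6 -81.7 285 -1.7
```

```text
t 3.82 tcp [ 662.1 -252.1  288.8] jaw yaw -5.8 tilt 0.18 width 0.361 j6 -21.1 dj1 10.6 F [ 0.5  0.2 -1.7]
spin total 85.9 rows 13
[[0.4, 11.4, -17.3], [0.4, 9.4, -18.5], [0.4, 7.2, -19.4], [0.4, 4.9, -20.1], [0.4, 2.5, -20.6], [0.4, 0.2, -20.7], [0.4, -2.2, -20.6], [0.4, -4.6, -20.2], [0.4, -6.9, -19.5], [0.4, -9.1, -18.6], [0.4, -11.2, -17.4], [0.4, -13.1, -16.0], [0.4, -14.9, -14.4]] spin each 6.61
```

Emit:
{"api": "send_rows", "payload": {
  "xyz": [
    [0.4,11.4,-17.3],
    [0.4,9.4,-18.5],
    [0.4,7.2,-19.4],
    [0.4,4.9,-20.1],
    [0.4,2.5,-20.6],
    [0.4,0.2,-20.7],
    [0.4,-2.2,-20.6],
    [0.4,-4.6,-20.2]
  ],
  "spin": [6.6,6.6,6.6,6.6,6.6,6.6,6.6,6.6],
  "hand": [0.8,0.8,0.8,0.8,0.8,0.8,0.8,0.8]
}}

```text
t: 4.48
tcp_pos: [0.5294, -0.1426, 0.2774]
tool_rot: [0.833, 1.417, -0.834]
contact_force: [-0.5, 0.4, -0.5]
width: 0.367
```

Emit:
{"api": "send_rows", "payload": {
  "xyz": [
    [0.4,-6.9,-19.5],
    [0.4,-9.1,-18.6],
    [0.4,-11.2,-17.4],
    [0.4,-13.1,-16],
    [0.4,-10,-10],
    [0,0,0],
    [0,0,0]
  ],
  "spin": [6.6,6.6,6.6,6.6,6,0,0],
  "hand": [0.8,0.8,0.8,0.8,0.8,0.8,0.8]
}}

```text
t: 5.07
tcp_pos: [0.4475, -0.0706, 0.2652]
tool_rot: [1.272, 1.193, -1.293]
contact_force: [-0.1, 0.2, -1.0]
width: 0.369
```

```bash
python3 plan.py 453.6 -81.7 240 -1.7
```

```text
t 5.07 tcp [447.5 -70.6 265.2] jaw yaw -95.3 tilt 1.72 width 0.369 j6 76.8 dj1 -1.2 F [-0.1  0.2 -1. ]
spin total -3.6 rows 1
[[24.8, 7.8, 10.7]] spin each -3.59
```

Emit:
{"api": "send_rows", "payload": {
  "xyz": [
    [8,7,9],
    [8,1.5,2],
    [5,0,0],
    [0,0,0],
    [0,0,0]
  ],
  "spin": [-3,-0.5,0,0,0],
  "hand": [0.8,0.8,0.8,0.8,0.8]
}}

```text
t: 5.48
tcp_pos: [0.4556, -0.0836, 0.2408]
tool_rot: [1.223, 1.229, -1.244]
contact_force: [-0.1, 0.5, -1.3]
width: 0.365
```

```bash
python3 plan.py 453.6 -81.7 200 -1.7
```

```text
t 5.48 tcp [455.6 -83.6 240.8] jaw yaw -91.4 tilt 1.86 width 0.365 j6 71.7 dj1 0.2 F [-0.1  0.5 -1.3]
spin total 0.3 rows 2
[[20.4, -0.4, -0.7], [20.4, -0.4, -0.7]] spin each 0.13
```

```bash
sed -i 's/^p=o\["tcp_pos"\]\*1000;/p=o["tcp_pos"]*1000+154.7*R[:,0];/; s/"tcp",p/"hold",p/' plan.py; sed -i 's/"tilt",dn.round(2)/"tilt",dn.round(2),"toolx",R[:2,0].round(3)/' plan.py; python3 plan.py 453.6 -81.7 45 -1.7
```

```text
t 5.48 hold [451.  -81.6  86.2] jaw yaw -91.4 tilt 1.86 toolx [-0.03   0.013] width 0.365 j6 71.7 dj1 0.0 F [-0.1  0.5 -1.3]
spin total 0.3 rows 2
[[20.6, 1.9, 0.3], [20.6, 1.9, 0.3]] spin each 0.13
```

Emit:
{"api": "send_rows", "payload": {
  "xyz": [
    [15,1.5,0],
    [20,1.5,0],
    [8,0,0],
    [0,0,0],
    [0,0,0]
  ],
  "spin": [0,0,0,0,0],
  "hand": [0.8,0.8,0.8,0.8,0.8]
}}

```text
t: 5.9
tcp_pos: [0.4589, -0.0836, 0.1981]
tool_rot: [1.224, 1.226, -1.243]
contact_force: [0.0, 0.4, -0.9]
width: 0.368
```

```bash
python3 plan.py 453.6 -81.7 37 -1.7
```

```text
t 5.9 hold [454.6 -81.7  43.5] jaw yaw -91.5 tilt 1.72 toolx [-0.027  0.013] width 0.368 j6 71.9 dj1 -0.0 F [ 0.   0.4 -0.9]
spin total 0.2 rows 1
[[6.5, -0.9, 0.1]] spin each 0.21
```

Emit:
{"api": "send_rows", "payload": {
  "xyz": [
    [6,-0.9,0],
    [1,0,0],
    [0,0,0],
    [0,0,0]
  ],
  "spin": [0,0,0,0],
  "hand": [0.8,0.8,0.8,0.8]
}}

```text
t: 6.23
tcp_pos: [0.4587, -0.0838, 0.1931]
tool_rot: [1.225, 1.223, -1.241]
contact_force: [-0.0, -0.7, -1.7]
width: 0.367
```

```bash
python3 plan.py 453.6 -81.7 37 -1.7
```

```text
t 6.23 hold [455.  -82.1  38.4] jaw yaw -91.5 tilt 1.5 toolx [-0.024  0.011] width 0.367 j6 71.9 dj1 0.0 F [-0.  -0.7 -1.7]
spin total 0.2 rows 1
[[1.5, -1.4, -0.3]] spin each 0.22
```

Emit:
{"api": "send_rows", "payload": {
  "xyz": [
    [1.5,-1,0],
    [0.5,0,0],
    [0,0,0],
    [0,0,0],
    [0,0,0],
    [0,0,0],
    [0,0,0],
    [0,0,0]
  ],
  "spin": [0,0,0,0,0,0,0,0],
  "hand": [0.8,0.8,0.8,0.3,0.2,0.2,0.2,0.2]
}}

```text
t: 6.9
tcp_pos: [0.4588, -0.0842, 0.1936]
tool_rot: [1.226, 1.218, -1.238]
contact_force: [0.0, 0.2, 0.1]
width: 0.8
```

Emit:
{"api": "send_rows", "payload": {
  "xyz": [
    [-10,0,0],
    [-25,0,0],
    [-35,0,0],
    [-30,0,0],
    [0,0,0],
    [0,0,0]
  ],
  "spin": [0,0,0,0,0,0],
  "hand": [0.2,0.2,0,0,0,0]
}}

```text
t: 7.4
tcp_pos: [0.46, -0.0849, 0.2995]
tool_rot: [1.225, 1.221, -1.24]
contact_force: [-0.6, 0.4, -0.6]
width: 1.002
```

```bash
python3 plan.py 652.1 -86.8 130 -88
```

```text
t 7.4 hold [456.6 -83.3 144.8] jaw yaw -91.5 tilt 1.4 toolx [-0.022  0.011] width 1.002 j6 71.8 dj1 2.8 F [-0.6  0.4 -0.6]
spin total 86.5 rows 13
[[0.8, 15.1, -0.1], [0.8, 14.9, -1.8], [0.8, 14.6, -3.6], [0.8, 14.1, -5.2], [0.8, 13.4, -6.8], [0.8, 12.5, -8.4], [0.8, 11.5, -9.7], [0.8, 10.3, -11.0], [0.8, 8.9, -12.1], [0.8, 7.5, -13.1], [0.8, 5.9, -13.9], [0.8, 4.3, -14.5], [0.8, 2.5, -14.8]] spin each 6.66
```

```bash
python3 plan.py 652.1 -86.8 130 -88 -180
```

```text
t 7.4 hold [456.6 -83.3 144.8] jaw yaw -91.5 tilt 1.4 toolx [-0.022  0.011] width 1.002 j6 71.8 dj1 2.8 F [-0.6  0.4 -0.6]
spin total -93.5 rows 14
[[0.7, 14.0, -0.1], [0.7, 13.9, 1.5], [0.7, 13.6, 3.1], [0.7, 13.2, 4.7], [0.7, 12.5, 6.2], [0.7, 11.7, 7.6], [0.7, 10.8, 8.9], [0.7, 9.7, 10.1], [0.7, 8.4, 11.2], [0.7, 7.1, 12.1], [0.7, 5.6, 12.8], [0.7, 4.1, 13.4], [0.7, 2.5, 13.8], [0.7, 0.9, 14.0]] spin each -6.68
```

Emit:
{"api": "send_rows", "payload": {
  "xyz": [
    [0.7,14,-0.1],
    [0.7,13.9,1.5],
    [0.7,13.6,3.1],
    [0.7,13.2,4.7],
    [0.7,12.5,6.2],
    [0.7,11.7,7.6],
    [0.7,10.8,8.9],
    [0.7,9.7,10.1]
  ],
  "spin": [-6.7,-6.7,-6.7,-6.7,-6.7,-6.7,-6.7,-6.7],
  "hand": [0,0,0,0,0,0,0,0]
}}

```text
t: 8.07
tcp_pos: [0.573, -0.0841, 0.287]
tool_rot: [0.489, 1.547, -0.484]
contact_force: [0.4, -0.1, 0.8]
width: 1.002
```

Emit:
{"api": "send_rows", "payload": {
  "xyz": [
    [0.7,8.4,11.2],
    [0.7,7.1,12.1],
    [0.7,5.6,12.8],
    [0.7,4.1,13.4],
    [0.7,2,10],
    [0,0,0],
    [0,0,0]
  ],
  "spin": [-6.7,-6.7,-6.7,-6.7,-6,0,0],
  "hand": [0,0,0,0,0,0,0]
}}

```text
t: 8.65
tcp_pos: [0.6415, -0.0803, 0.2714]
tool_rot: [0.024, 1.613, -0.0]
contact_force: [-0.2, 0.5, 0.7]
width: 0.999
```

```bash
python3 plan.py 652.1 -86.8 90 -88
```

```text
t 8.65 hold [634.9 -77.9 116.9] jaw yaw -0.9 tilt 2.59 toolx [-0.042  0.016] width 0.999 j6 -13.0 dj1 -0.6 F [-0.2  0.5  0.7]
spin total -2.9 rows 1
[[26.0, -9.0, 18.5]] spin each -2.87
```

Emit:
{"api": "send_rows", "payload": {
  "xyz": [
    [8,-7,15],
    [8,-2,3],
    [8,0,0],
    [0,0,0]
  ],
  "spin": [-2.5,0,0,0],
  "hand": [0,0,0,0]
}}

```text
t: 8.98
tcp_pos: [0.6561, -0.089, 0.2434]
tool_rot: [-0.002, 1.618, 0.03]
contact_force: [0.3, 1.4, -0.9]
width: 0.997
```

```bash
python3 plan.py 652.1 -86.8 60 -88
```

```text
t 8.98 hold [648.8 -86.4  88.8] jaw yaw 1.2 tilt 2.88 toolx [-0.047  0.017] width 0.997 j6 -15.4 dj1 -0.0 F [ 0.3  1.4 -0.9]
spin total -0.8 rows 1
[[28.6, -1.0, 4.6]] spin each -0.82
```

Emit:
{"api": "send_rows", "payload": {
  "xyz": [
    [15,-1,3.5],
    [15,0,2],
    [15,0,0],
    [10,0,0],
    [0,0,0],
    [0,0,0]
  ],
  "spin": [-0.5,0,0,0,0,0],
  "hand": [0,0,0,0,0,0]
}}

```text
t: 9.48
tcp_pos: [0.6558, -0.0879, 0.183]
tool_rot: [-0.004, 1.622, 0.033]
contact_force: [0.7, -0.2, 0.4]
width: 0.999
```

```bash
python3 plan.py 652.1 -86.8 30 -88
```

```text
t 9.48 hold [647.7 -85.1  28.6] jaw yaw 1.4 tilt 3.16 toolx [-0.052  0.018] width 0.999 j6 -15.6 dj1 -0.1 F [ 0.7 -0.2  0.4]
spin total -0.6 rows 1
[[-1.7, -1.8, 4.3]] spin each -0.63
```

Emit:
{"api": "send_rows", "payload": {
  "xyz": [
    [-1.5,-1.5,4.5],
    [0,0,0],
    [0,0,0],
    [0,0,0],
    [0,0,0],
    [0,0,0],
    [0,0,0],
    [0,0,0]
  ],
  "spin": [0,0,0,0,0,0,0,0],
  "hand": [0,0.5,0.8,0.8,0.8,0.8,0.8,0.8]
}}

```text
t: 10.15
tcp_pos: [0.6623, -0.0897, 0.1881]
tool_rot: [-0.004, 1.617, 0.032]
contact_force: [0.1, 0.4, -1.3]
width: 0.364
```

```bash
python3 plan.py 652.1 -86.8 130 -88
```

```text
t 10.15 hold [655.1 -87.2  33.6] jaw yaw 1.3 tilt 2.83 toolx [-0.047  0.017] width 0.364 j6 -15.6 dj1 -0.0 F [ 0.1  0.4 -1.3]
spin total -0.7 rows 3
[[-32.0, 0.7, -2.5], [-32.0, 0.7, -2.5], [-32.0, 0.7, -2.5]] spin each -0.22
```

Emit:
{"api": "send_rows", "payload": {
  "xyz": [
    [-10,0,0],
    [-25,0,0],
    [-35,0,0],
    [-30,0,0],
    [0,0,0],
    [0,0,0]
  ],
  "spin": [0,0,0,0,0,0],
  "hand": [0.8,0.8,0.8,0.8,0.8,0.8]
}}

```text
t: 10.65
tcp_pos: [0.6656, -0.0911, 0.2907]
tool_rot: [-0.003, 1.624, 0.033]
contact_force: [-0.0, 0.1, -1.6]
width: 0.366
```

```bash
python3 plan.py 455.9 3.1 130 -1.7
```

```text
t 10.65 hold [657.3 -88.2 136.3] jaw yaw 1.3 tilt 3.26 toolx [-0.054  0.019] width 0.366 j6 -15.6 dj1 8.0 F [-0.   0.1 -1.6]
spin total -87.0 rows 13
[[1.4, 7.4, -15.3], [1.4, 9.1, -14.3], [1.4, 10.7, -13.2], [1.4, 12.2, -11.8], [1.4, 13.4, -10.3], [1.4, 14.6, -8.7], [1.4, 15.5, -6.9], [1.4, 16.2, -5.1], [1.4, 16.7, -3.2], [1.4, 16.9, -1.2], [1.4, 16.9, 0.8], [1.4, 16.7, 2.7], [1.4, 16.3, 4.7]] spin each -6.69
```

Emit:
{"api": "send_rows", "payload": {
  "xyz": [
    [1.4,7.4,-15.3],
    [1.4,9.1,-14.3],
    [1.4,10.7,-13.2],
    [1.4,12.2,-11.8],
    [1.4,13.4,-10.3],
    [1.4,14.6,-8.7],
    [1.4,15.5,-6.9],
    [1.4,16.2,-5.1]
  ],
  "spin": [-6.7,-6.7,-6.7,-6.7,-6.7,-6.7,-6.7,-6.7],
  "hand": [0.8,0.8,0.8,0.8,0.8,0.8,0.8,0.8]
}}

```text
t: 11.32
tcp_pos: [0.5352, -0.0357, 0.2812]
tool_rot: [-0.747, 1.47, 0.821]
contact_force: [0.3, 0.7, -1.9]
width: 0.366
```

Emit:
{"api": "send_rows", "payload": {
  "xyz": [
    [0,16.7,-3.2],
    [0,16.9,-1.2],
    [0,16.9,0.8],
    [0,13,2.7],
    [0,0,0],
    [0,0,0]
  ],
  "spin": [-6.7,-6.7,-6.7,-6,0,0],
  "hand": [0.8,0.8,0.8,0.8,0.8,0.8]
}}

```text
t: 11.82
tcp_pos: [0.4671, -0.0089, 0.277]
tool_rot: [-1.093, 1.29, 1.206]
contact_force: [-0.3, -0.7, -0.8]
width: 0.368
```

```bash
python3 plan.py 455.9 3.1 80 -1.7
```

```text
t 11.82 hold [455.7  -5.4 122.7] jaw yaw 84.8 tilt 4.4 toolx [-0.073  0.022] width 0.368 j6 -95.4 dj1 1.1 F [-0.3 -0.7 -0.8]
spin total -3.5 rows 2
[[21.4, -1.3, 3.9], [21.4, -1.4, 3.9]] spin each -1.73
```

Emit:
{"api": "send_rows", "payload": {
  "xyz": [
    [-5,0,0],
    [-5,0,0],
    [-5,0,0],
    [-5,0,0],
    [-5,0,0],
    [-5,0,0],
    [-5,0,0],
    [-5,0,0]
  ],
  "spin": [0,0,0,0,0,0,0,0],
  "hand": [0.8,0.8,0.8,0.8,0.8,0.8,0.8,0.8]
}}

```text
t: 12.48
tcp_pos: [0.4725, -0.0111, 0.3199]
tool_rot: [-1.087, 1.295, 1.2]
contact_force: [-0.6, -0.2, -1.6]
width: 0.366
```

```bash
python3 plan.py 455.9 3.1 120 -1.7|head -1
```

```text
t 12.48 hold [461.   -7.7 165.6] jaw yaw 84.4 tilt 4.46 toolx [-0.074  0.022] width 0.366 j6 -95.0 dj1 1.3 F [-0.6 -0.2 -1.6]
```

Emit:
{"api": "send_rows", "payload": {
  "xyz": [
    [5,0,0],
    [5,0,0],
    [5,0,0],
    [5,0,0],
    [5,0,0],
    [5,0,0],
    [5,0,0],
    [5,0,0]
  ],
  "spin": [0,0,0,0,0,0,0,0],
  "hand": [0.8,0.8,0.8,0.8,0.8,0.8,0.8,0.8]
}}

```text
t: 13.15
tcp_pos: [0.4694, -0.0102, 0.2771]
tool_rot: [-1.087, 1.294, 1.199]
contact_force: [-0.4, -1.3, -0.6]
width: 0.364
```

```bash
python3 plan.py 455.9 3.1 120 -1.7|head -1
```

```text
t 13.15 hold [458.1  -6.7 122.9] jaw yaw 84.4 tilt 4.38 toolx [-0.073  0.022] width 0.364 j6 -95.0 dj1 1.2 F [-0.4 -1.3 -0.6]
```

Emit:
{"api": "send_rows", "payload": {
  "xyz": [
    [-35,0,0],
    [35,0,0],
    [-35,0,0],
    [35,0,0],
    [0,0,0],
    [0,0,0]
  ],
  "spin": [0,0,0,0,0,0],
  "hand": [0.8,0.8,0.8,0.8,0.8,0.8]
}}

```text
t: 13.65
tcp_pos: [0.4564, -0.0078, 0.2658]
tool_rot: [-1.054, 1.328, 1.241]
contact_force: [0.5, -0.1, -0.5]
width: 0.366
```

```bash
python3 plan.py 455.9 3.1 80 -1.7
```

```text
t 13.65 hold [436.8  -2.9 112.4] jaw yaw 84.3 tilt 7.49 toolx [-0.126  0.032] width 0.366 j6 -95.0 dj1 0.8 F [ 0.5 -0.1 -0.5]
spin total -4.0 rows 1
[[29.9, -22.4, 7.2]] spin each -3.98
```

Slow rows don't drift, but fast reversals (up first) tilt the tool. The mirrored pattern (down first) should undo that.

Emit:
{"api": "send_rows", "payload": {
  "xyz": [
    [-10,0,0],
    [-10,0,0],
    [0,0,0],
    [35,0,0],
    [-35,0,0],
    [35,0,0],
    [-35,0,0],
    [0,0,0]
  ],
  "spin": [0,0,0,0,0,0,0,0],
  "hand": [0.8,0.8,0.8,0.8,0.8,0.8,0.8,0.8]
}}

```text
t: 14.32
tcp_pos: [0.4478, -0.0065, 0.2754]
tool_rot: [-1.033, 1.348, 1.267]
contact_force: [3.6, -1.0, 1.6]
width: 0.367
```

```bash
python3 plan.py 455.9 3.1 120 -1.7
```

```text
t 14.32 hold [423.2  -0.6 122.8] jaw yaw 84.3 tilt 9.43 toolx [-0.159  0.038] width 0.367 j6 -95.0 dj1 0.5 F [ 3.6 -1.   1.6]
spin total -4.0 rows 1
[[-2.3, -32.3, 6.9]] spin each -4.02
```

Emit:
{"api": "send_rows", "payload": {
  "xyz": [
    [0,-35,0],
    [0,-35,0],
    [0,-35,0],
    [0,0,0],
    [0,0,0],
    [0,0,0]
  ],
  "spin": [0,0,0,0,0,0],
  "hand": [0.8,0.8,0.8,0.8,0.8,0.8]
}}

```text
t: 14.82
tcp_pos: [0.5489, -0.0155, 0.2503]
tool_rot: [-1.026, 1.356, 1.276]
contact_force: [-0.6, -0.5, -0.9]
width: 0.365
```

```bash
python3 plan.py 455.9 3.1 120 -1.7;python3 -c "
from h import *;print(robot.get_obs()['joints'].round(3))"
```

```text
t 14.82 hold [522.4  -9.3  98. ] jaw yaw 84.3 tilt 10.15 toolx [-0.172  0.04 ] width 0.365 j6 -94.1 dj1 1.4 F [-0.6 -0.5 -0.9]
spin total -4.0 rows 2
[[-4.9, 35.1, 3.1], [-4.9, 35.0, 4.4]] spin each -2.01
[-0.166  0.066  1.873  0.011  1.379 -1.642]
```

Emit:
{"api": "send_rows", "payload": {
  "xyz": [
    [0,35,0],
    [0,35,0],
    [0,35,0],
    [0,0,0],
    [0,0,0],
    [0,0,0]
  ],
  "spin": [0,0,0,0,0,0],
  "hand": [0.8,0.8,0.8,0.8,0.8,0.8]
}}

```text
t: 15.32
tcp_pos: [0.4422, -0.0054, 0.2742]
tool_rot: [-1.033, 1.349, 1.267]
contact_force: [-0.2, -0.3, -0.9]
width: 0.368
```

```bash
python3 plan.py 455.9 3.1 120 -1.7;python3 -c "
from h import *;print(robot.get_obs()['joints'].round(3))"
```

```text
t 15.32 hold [4.174e+02 4.000e-01 1.216e+02] jaw yaw 84.3 tilt 9.5 toolx [-0.161  0.038] width 0.368 j6 -95.0 dj1 0.3 F [-0.2 -0.3 -0.9]
spin total -4.0 rows 1
[[-4.5, -37.8, 6.5]] spin each -4.01
[-0.183 -0.237  2.111  0.008  1.433 -1.658]
```

Emit:
{"api": "send_rows", "payload": {
  "xyz": [
    [0,-15,0],
    [0,-15,0],
    [0,0,0],
    [0,35,0],
    [0,-35,0],
    [0,35,0],
    [0,-35,0],
    [0,0,0]
  ],
  "spin": [0,0,0,0,0,0,0,0],
  "hand": [0.8,0.8,0.8,0.8,0.8,0.8,0.8,0.8]
}}

```text
t: 15.98
tcp_pos: [0.4429, -0.0029, 0.2257]
tool_rot: [-0.973, 1.407, 1.339]
contact_force: [0.5, -0.6, -2.8]
width: 0.368
```

```bash
python3 plan.py 455.9 3.1 120 -1.7
```

```text
t 15.98 hold [404.    5.5  76.3] jaw yaw 84.2 tilt 14.91 toolx [-0.252  0.054] width 0.368 j6 -94.7 dj1 -0.4 F [ 0.5 -0.6 -2.8]
spin total -4.1 rows 2
[[-27.7, -19.5, 2.1], [-27.7, -19.5, 1.4]] spin each -2.07
```

Emit:
{"api": "send_rows", "payload": {
  "xyz": [
    [0,-10,0],
    [0,0,0],
    [0,-35,0],
    [0,35,0],
    [0,-35,0],
    [0,35,0],
    [0,0,0],
    [0,0,0]
  ],
  "spin": [0,0,0,0,0,0,0,0],
  "hand": [0.8,0.8,0.8,0.8,0.8,0.8,0.8,0.8]
}}

```text
t: 16.65
tcp_pos: [0.4341, 0.0001, 0.1735]
tool_rot: [-0.871, 1.495, 1.452]
contact_force: [0.7, 0.8, -0.4]
width: 0.367
```

```bash
python3 plan.py 455.9 3.1 120 -1.7
```

```text
t 16.65 hold [373.5  12.4  31.7] jaw yaw 83.9 tilt 23.57 toolx [-0.392  0.08 ] width 0.367 j6 -94.6 dj1 -1.5 F [ 0.7  0.8 -0.4]
spin total -4.4 rows 4
[[-28.5, -10.2, 0.8], [-28.5, -10.3, 0.6], [-28.5, -10.3, 0.4], [-28.5, -10.3, 0.2]] spin each -1.1
```

```bash
python3 plan.py 450 5 290 -1.7; cat > st.py <<'E'
from h import *
o=robot.get_obs(); R=Ro.from_rotvec(o["tool_rot"]).as_matrix(); p=o["tcp_pos"]*1000
print(round(o["t"],2),"tcp",p.round(1),"hold",(p+154.7*R[:,0]).round(1),"tilt",np.degrees(np.arccos(-R[2,0])).round(2),"lean",R[:2,0].round(3),"jaw",np.degrees(np.arctan2(R[1,2],R[0,2])).round(1),"w",round(o["width"],3),"q",o["joints"].round(3),"F",o["contact_force"].round(1))
print("tool-frame of world X,Y,Z:",R.T.round(2).T.tolist())
E
python3 st.py
```

```text
t 16.65 hold [373.5  12.4  31.7] jaw yaw 83.9 tilt 23.57 toolx [-0.392  0.08 ] width 0.367 j6 -94.6 dj1 -1.3 F [ 0.7  0.8 -0.4]
spin total -4.4 rows 7
[[-38.2, 4.6, 1.6], [-38.2, 4.6, 1.7], [-38.2, 4.6, 1.7], [-38.2, 4.5, 1.8], [-38.2, 4.5, 1.8], [-38.2, 4.5, 1.9], [-38.2, 4.5, 1.9]] spin each -0.63
16.65 tcp [4.341e+02 1.000e-01 1.735e+02] hold [373.5  12.4  31.7] tilt 23.57 lean [-0.392  0.08 ] jaw 83.9 w 0.367 q [-0.174 -0.013  2.12   0.011  1.446 -1.651] F [ 0.7  0.8 -0.4]
tool-frame of world X,Y,Z: [[-0.39, -0.91, 0.11], [0.08, 0.08, 0.99], [-0.92, 0.4, 0.04]]
```

Emit:
{"api": "send_rows", "payload": {
  "xyz": [
    [-8,1,0.5],
    [-15,2,1],
    [-21,2.5,1],
    [-21,2.5,1],
    [-21,2.5,1],
    [-21,2.5,1],
    [-21,2.5,1],
    [-21,2.5,1]
  ],
  "spin": [0,0,0,0,0,0,0,0],
  "hand": [0.8,0.8,0.8,0.8,0.8,0.8,0.8,0.8]
}}

```text
t: 17.32
tcp_pos: [0.4822, -0.0034, 0.3465]
tool_rot: [-0.897, 1.473, 1.425]
contact_force: [-0.0, -0.8, -0.6]
width: 0.365
```

Emit:
{"api": "send_rows", "payload": {
  "xyz": [
    [-21,2.5,1],
    [-21,2.5,1],
    [-21,0,1],
    [-21,-5,1],
    [-21,-10,1],
    [-20,-15,2],
    [-16,-20,2],
    [-12,-25,2]
  ],
  "spin": [0,0,0,0,0,0,0,0],
  "hand": [0.8,0.8,0.8,0.8,0.8,0.8,0.8,0.8]
}}

```text
t: 17.98
tcp_pos: [0.5996, -0.0083, 0.5255]
tool_rot: [-0.951, 1.425, 1.367]
contact_force: [-0.4, -0.7, -1.2]
width: 0.366
```

```bash
python3 st.py
```

```text
17.98 tcp [599.6  -8.3 525.5] hold [555.7   1.2 377.5] tilt 16.89 lean [-0.284  0.061] jaw 84.2 w 0.366 q [-0.142  0.022  1.454  0.022  1.96  -1.611] F [-0.4 -0.7 -1.2]
tool-frame of world X,Y,Z: [[-0.28, -0.95, 0.1], [0.06, 0.09, 0.99], [-0.96, 0.29, 0.03]]
```

Emit:
{"api": "send_rows", "payload": {
  "xyz": [
    [-8,-26,3],
    [-7,-27,3],
    [-7,-27,3],
    [-7,-27,3],
    [-7,-27,3],
    [-7,-27,3],
    [-7,-27,3],
    [-7,-27,3]
  ],
  "spin": [0,0,0,0,0,0,0,0],
  "hand": [0.8,0.8,0.8,0.8,0.8,0.8,0.8,0.8]
}}

```text
t: 18.65
tcp_pos: [0.8231, -0.0052, 0.579]
tool_rot: [-0.996, 1.379, 1.315]
contact_force: [0.1, -0.7, -0.6]
width: 0.368
```

```bash
python3 st.py
```

```text
18.65 tcp [823.1  -5.2 579. ] hold [789.9   2.9 428.1] tilt 12.79 lean [-0.215  0.052] jaw 84.3 w 0.368 q [-0.101  0.574  0.701  0.035  2.088 -1.562] F [ 0.1 -0.7 -0.6]
tool-frame of world X,Y,Z: [[-0.22, -0.97, 0.1], [0.05, 0.09, 0.99], [-0.98, 0.22, 0.03]]
```

Emit:
{"api": "send_rows", "payload": {
  "xyz": [
    [-4,-24,2],
    [-4,-24,2],
    [-4,-24,2],
    [-4,-24,2],
    [-4,-24,2],
    [-4,-24,2]
  ],
  "spin": [0,0,0,0,0,0],
  "hand": [0.8,0.8,0.8,0.8,0.8,0.8]
}}

```text
t: 19.15
tcp_pos: [0.9247, -0.0061, 0.5739]
tool_rot: [-1.019, 1.348, 1.284]
contact_force: [1.1, -0.4, -1.7]
width: 0.363
```

```bash
python3 st.py
```

```text
19.15 tcp [924.7  -6.1 573.9] hold [898.    1.8 421.7] tilt 10.36 lean [-0.173  0.051] jaw 84.4 w 0.363 q [-0.091  1.008  0.056  0.045  2.255 -1.541] F [ 1.1 -0.4 -1.7]
tool-frame of world X,Y,Z: [[-0.17, -0.98, 0.1], [0.05, 0.09, 0.99], [-0.98, 0.18, 0.03]]
```

Emit:
{"api": "send_rows", "payload": {
  "xyz": [
    [5,5,-1],
    [10,10,-1],
    [15,14,-2],
    [15,14,-2],
    [15,14,-2],
    [15,14,-2],
    [15,14,-2],
    [15,14,-2]
  ],
  "spin": [0,0,0,0,0,0,0,0],
  "hand": [0.8,0.8,0.8,0.8,0.8,0.8,0.8,0.8]
}}

```text
t: 19.82
tcp_pos: [0.8003, -0.0056, 0.5151]
tool_rot: [-1.052, 1.309, 1.242]
contact_force: [-0.8, 0.5, 0.0]
width: 0.365
```

```bash
python3 st.py
```

```text
19.82 tcp [800.3  -5.6 515.1] hold [782.4   1.3 361.6] tilt 7.12 lean [-0.116  0.045] jaw 84.5 w 0.365 q [-0.104  0.467  0.946  0.034  1.849 -1.573] F [-0.8  0.5  0. ]
tool-frame of world X,Y,Z: [[-0.12, -0.99, 0.1], [0.04, 0.09, 0.99], [-0.99, 0.12, 0.03]]
```

Emit:
{"api": "send_rows", "payload": {
  "xyz": [
    [14,15,-2],
    [14,15,-2],
    [14,15,-2],
    [14,15,-2],
    [14,15,-2],
    [14,15,-2],
    [14,15,-2],
    [14,15,-2]
  ],
  "spin": [0,0,0,0,0,0,0,0],
  "hand": [0.8,0.8,0.8,0.8,0.8,0.8,0.8,0.8]
}}

```text
t: 20.48
tcp_pos: [0.6562, -0.0049, 0.4648]
tool_rot: [-1.101, 1.251, 1.18]
contact_force: [-0.2, 0.6, -1.1]
width: 0.37
```

```bash
python3 st.py
```

```text
20.48 tcp [656.2  -4.9 464.8] hold [6.514e+02 4.000e-01 3.103e+02] tilt 2.67 lean [-0.031  0.034] jaw 84.7 w 0.37 q [-0.126  0.105  1.458  0.03   1.614 -1.603] F [-0.2  0.6 -1.1]
tool-frame of world X,Y,Z: [[-0.03, -1.0, 0.09], [0.03, 0.09, 1.0], [-1.0, 0.03, 0.03]]
```

Emit:
{"api": "send_rows", "payload": {
  "xyz": [
    [18,8,-1],
    [20,4,0],
    [20,4,0],
    [20,4,0],
    [15,3,0],
    [10,0,0],
    [5,0,0],
    [0,0,0]
  ],
  "spin": [0,0,0,0,0,0,0,0],
  "hand": [0.8,0.8,0.8,0.8,0.8,0.8,0.8,0.8]
}}

```text
t: 21.15
tcp_pos: [0.6272, 0.0002, 0.3989]
tool_rot: [-1.142, 1.202, 1.125]
contact_force: [-0.2, -0.0, -1.1]
width: 0.37
```

```bash
python3 st.py; python3 plan.py 455.9 3.1 100 -1.7
```

```text
21.15 tcp [6.272e+02 2.000e-01 3.989e+02] hold [633.7   4.  244.4] tilt 2.8 lean [0.042 0.025] jaw 84.8 w 0.37 q [-0.123  0.051  1.625  0.03   1.427 -1.606] F [-0.2 -0.  -1.1]
tool-frame of world X,Y,Z: [[0.04, -0.99, 0.09], [0.02, 0.09, 1.0], [-1.0, -0.04, 0.03]]
t 21.15 hold [633.7   4.  244.4] jaw yaw 84.8 tilt 2.8 toolx [0.042 0.025] width 0.37 j6 -92.0 dj1 0.0 F [-0.2 -0.  -1.1]
spin total -3.5 rows 6
[[22.8, 30.4, -3.5], [22.8, 30.5, -3.2], [22.8, 30.5, -2.9], [22.8, 30.5, -2.6], [22.8, 30.6, -2.3], [22.8, 30.6, -2.0]] spin each -0.58
```

Emit:
{"api": "send_rows", "payload": {
  "xyz": [
    [5,8,-1],
    [10,15,-1.5],
    [12,20,-1.5],
    [12,20,-1.5],
    [12,20,-1.5],
    [12,20,-1.5],
    [12,20,-1.5],
    [12,20,-1.5]
  ],
  "spin": [-0.6,-0.6,-0.6,-0.6,-0.6,-0.5,0,0],
  "hand": [0.8,0.8,0.8,0.8,0.8,0.8,0.8,0.8]
}}

```text
t: 21.82
tcp_pos: [0.4887, -0.0032, 0.319]
tool_rot: [-1.214, 1.148, 1.145]
contact_force: [-0.1, -0.7, -0.8]
width: 0.369
```

```bash
python3 st.py; python3 plan.py 455.9 3.1 100 -1.7
```

```text
21.82 tcp [488.7  -3.2 319. ] hold [ 5.007e+02 -2.000e-01  1.648e+02] tilt 4.59 lean [0.078 0.019] jaw 88.8 w 0.369 q [-0.166 -0.234  2.028  0.033  1.275 -1.723] F [-0.1 -0.7 -0.8]
tool-frame of world X,Y,Z: [[0.08, -1.0, 0.02], [0.02, 0.02, 1.0], [-1.0, -0.08, 0.02]]
t 21.82 hold [ 5.007e+02 -2.000e-01  1.648e+02] jaw yaw 88.8 tilt 4.59 toolx [0.078 0.019] width 0.369 j6 -98.7 dj1 0.4 F [-0.1 -0.7 -0.8]
spin total 0.5 rows 2
[[30.6, 24.9, 0.5], [30.6, 24.9, 0.4]] spin each 0.24
```

Emit:
{"api": "send_rows", "payload": {
  "xyz": [
    [0,0,0],
    [-35,0,0],
    [35,0,0],
    [-35,0,0],
    [35,0,0],
    [0,0,0],
    [0,0,0]
  ],
  "spin": [0,0,0,0,0,0,0],
  "hand": [0.8,0.8,0.8,0.8,0.8,0.8,0.8]
}}

```text
t: 22.4
tcp_pos: [0.478, -0.0021, 0.3119]
tool_rot: [-1.199, 1.164, 1.168]
contact_force: [0.3, -0.6, 0.1]
width: 0.367
```

```bash
python3 st.py; python3 plan.py 455.9 3.1 80 -1.7
```

```text
22.4 tcp [478.   -2.1 311.9] hold [485.8   1.6 157.5] tilt 3.21 lean [0.051 0.024] jaw 88.8 w 0.367 q [-0.167 -0.248  2.051  0.033  1.293 -1.725] F [ 0.3 -0.6  0.1]
tool-frame of world X,Y,Z: [[0.05, -1.0, 0.02], [0.02, 0.02, 1.0], [-1.0, -0.05, 0.02]]
t 22.4 hold [485.8   1.6 157.5] jaw yaw 88.8 tilt 3.21 toolx [0.051 0.024] width 0.367 j6 -98.9 dj1 0.2 F [ 0.3 -0.6  0.1]
spin total 0.5 rows 3
[[25.3, 11.3, -0.4], [25.3, 11.3, -0.4], [25.3, 11.3, -0.4]] spin each 0.18
```

Emit:
{"api": "send_rows", "payload": {
  "xyz": [
    [8,5,0],
    [15,10,0],
    [18,8,0],
    [18,3,0],
    [12,2,0],
    [6,0,0],
    [0,0,0],
    [0,0,0]
  ],
  "spin": [0.5,0,0,0,0,0,0,0],
  "hand": [0.8,0.8,0.8,0.8,0.8,0.8,0.8,0.8]
}}

```text
t: 23.07
tcp_pos: [0.464, -0.0013, 0.2503]
tool_rot: [-1.213, 1.145, 1.131]
contact_force: [0.1, -0.1, -0.6]
width: 0.37
```

```bash
python3 plan.py 455.9 3.1 42 -1.7
```

```text
t 23.07 hold [477.6   1.4  96.3] jaw yaw 88.3 tilt 5.16 toolx [0.088 0.017] width 0.37 j6 -98.8 dj1 0.2 F [ 0.1 -0.1 -0.6]
spin total -0.0 rows 2
[[26.1, 13.2, -0.0], [26.1, 13.2, -0.0]] spin each -0.02
```

Emit:
{"api": "send_rows", "payload": {
  "xyz": [
    [3,6,0],
    [3,8,0],
    [3,8,0],
    [5,0,0],
    [7,0,0],
    [7,0,0],
    [5,0,0],
    [3,0,0]
  ],
  "spin": [0,0,0,0,0,0,0,0],
  "hand": [0.8,0.8,0.8,0.8,0.8,0.8,0.8,0.8]
}}

```text
t: 23.73
tcp_pos: [0.4458, -0.0003, 0.2147]
tool_rot: [-1.219, 1.138, 1.122]
contact_force: [-0.4, 0.2, -1.2]
width: 0.365
```

```bash
python3 plan.py 455.9 3.1 42 -1.7
```

```text
t 23.73 hold [461.1   2.1  60.8] jaw yaw 88.3 tilt 5.75 toolx [0.099 0.016] width 0.365 j6 -99.2 dj1 0.1 F [-0.4  0.2 -1.2]
spin total -0.0 rows 1
[[18.2, 7.1, 0.5]] spin each -0.04
```

Emit:
{"api": "send_rows", "payload": {
  "xyz": [
    [5,4,0],
    [6,4,0],
    [5,0,0],
    [3,0,0],
    [0,0,0],
    [0,0,0]
  ],
  "spin": [0,0,0,0,0,0],
  "hand": [0.8,0.8,0.8,0.8,0.8,0.8]
}}

```text
t: 24.23
tcp_pos: [0.4386, 0.0005, 0.1906]
tool_rot: [-1.216, 1.141, 1.125]
contact_force: [0.2, 0.6, -1.2]
width: 0.364
```

```bash
python3 plan.py 455.9 3.1 38 -1.7; python3 - <<'E'
from h import *
p,d=eyes.grab_frame("side"); cv2.imwrite("pics/s1.png",cv2.resize(p[120:330,230:490,::-1],None,fx=3,fy=2.8))
E
```

```text
t 24.23 hold [453.2   3.   36.6] jaw yaw 88.3 tilt 5.52 toolx [0.095 0.016] width 0.364 j6 -99.4 dj1 0.0 F [ 0.2  0.6 -1.2]
spin total -0.0 rows 1
[[-1.1, -2.8, 0.2]] spin each -0.04
```

View pics/s1.png

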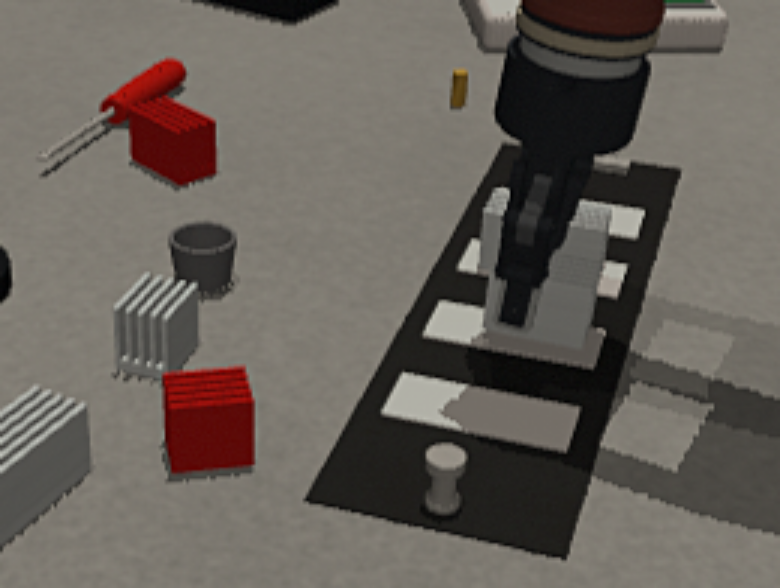

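The held sink looks shifted toward the robot on pad3, at crop (485–600) against the pad's (425–605). I'll measure its x extent from side depth.

```bash
python3 - <<'E'
from h import *
cm=cam("side"); p,d=eyes.grab_frame("side"); W=world(cm,d)
hsv=cv2.cvtColor(p,cv2.COLOR_RGB2HSV)
for lo,hi in((.012,.02),(.02,.03),(.03,.04),(.04,.05),(.05,.06)):
    m=(W[...,2]>lo)&(W[...,2]<hi)&(abs(W[...,1]-.018)<.009)&(abs(W[...,0]-.45)<.08)&(d>0)&(hsv[...,2]>85)
    if m.sum()>5: print(lo,m.sum(),np.percentile(W[m][:,0],[0,5,95,100]).round(4),np.median(W[m][:,1]).round(4))
# pads in side view for bias check
m=(abs(W[...,2]-.003)<.003)&(hsv[...,2]>190)&(abs(W[...,1]-.088)<.03)&(abs(W[...,0]-.46)<.08); print("pad4 x",np.percentile(W[m][:,0],[0,100]).round(4) if m.any() else 0)
E
```

```text
0.012 106 [0.4151 0.4171 0.469  0.4723] 0.0196
0.02 108 [0.4148 0.4165 0.4712 0.4728] 0.0192
0.03 113 [0.4145 0.416  0.4704 0.4726] 0.0192
0.04 110 [0.4142 0.4155 0.4695 0.4712] 0.0191
0.05 101 [0.4143 0.4155 0.4709 0.4722] 0.0179
pad4 x [0.4697 0.5079]
```

Emit:
{"api": "send_rows", "payload": {
  "xyz": [
    [-3,-5,0],
    [-1,-5,0],
    [0,-3,0],
    [0,0,0],
    [0,0,0]
  ],
  "spin": [0,0,0,0,0],
  "hand": [0.8,0.8,0.8,0.8,0.8]
}}

```text
t: 24.75
tcp_pos: [0.454, -0.0003, 0.1987]
tool_rot: [-1.219, 1.138, 1.121]
contact_force: [0.3, -0.4, -1.1]
width: 0.366
```

```bash
cat > held.py <<'E'
import sys; from h import *
# sink on/over a pad seen from the side: yc of the pad (mm)
yc=float(sys.argv[1])/1000; cm=cam("side"); p,d=eyes.grab_frame("side"); W=world(cm,d); v=p.max(2)
m=(W[...,2]>.008)&(W[...,2]<.1)&(abs(W[...,1]-yc-.016)<.008)&(abs(W[...,0]-.455)<.08)&(d>0)&(v>85)
Q=W[m]; print("x",np.percentile(Q[:,0],[1,99]).round(4),"mid",Q[:,0][[Q[:,0].argmin(),Q[:,0].argmax()]].mean().round(4),"z",np.percentile(Q[:,2],[1,99,100]).round(4),"face y",np.median(Q[:,1]).round(4))
k=(Q[:,2]<.05); print("yaw",np.degrees(np.polyfit(Q[k,0],Q[k,1],1)[0]).round(1))
E
python3 held.py 3; python3 plan.py 467 3.1 38 -1.7
```

```text
x [0.4308 0.4882] mid 0.4596 z [0.0193 0.0639 0.0646] face y 0.0182
yaw -0.5
t 24.8 hold [469.5   2.1  44.9] jaw yaw 88.3 tilt 5.8 toolx [0.1   0.015] width 0.366 j6 -99.2 dj1 0.1 F [ 0.4 -0.7 -0.5]
spin total -0.0 rows 1
[[6.6, 3.2, 0.8]] spin each -0.03
```

Emit:
{"api": "send_rows", "payload": {
  "xyz": [
    [4,3,0.5],
    [5,0,0.5],
    [4,0,0],
    [2,0,0],
    [0,0,0],
    [0,0,0]
  ],
  "spin": [0,0,0,0,0,0],
  "hand": [0.8,0.8,0.8,0.8,0.8,0.8]
}}

```text
t: 25.3
tcp_pos: [0.4531, 0.0011, 0.184]
tool_rot: [-1.219, 1.139, 1.122]
contact_force: [-0.5, -0.8, 1.7]
width: 0.366
```

```bash
python3 held.py 3; python3 plan.py 467 3.1 30 -1.7
```

```text
x [0.4296 0.4873] mid 0.4584 z [0.0082 0.0495 0.0501] face y 0.0196
yaw -0.0
t 25.35 hold [468.4   3.4  30. ] jaw yaw 88.3 tilt 5.74 toolx [0.099 0.015] width 0.363 j6 -99.1 dj1 -0.0 F [-0.6 -0.   3.2]
spin total -0.0 rows 1
[[-0.1, 1.3, -0.4]] spin each -0.01
```

Emit:
{"api": "send_rows", "payload": {
  "xyz": [
    [0.5,1.5,0],
    [0,0,0],
    [0,0,0],
    [0,0,0],
    [0,0,0],
    [0,0,0]
  ],
  "spin": [0,0,0,0,0,0],
  "hand": [0.8,0.3,0.15,0.1,0.1,0.1]
}}

```text
t: 25.85
tcp_pos: [0.4514, 0.0012, 0.1825]
tool_rot: [-1.22, 1.138, 1.121]
contact_force: [0.1, 0.9, -0.2]
width: 0.903
```

Emit:
{"api": "send_rows", "payload": {
  "xyz": [
    [-5,0,0],
    [-10,0,0],
    [-15,0,0],
    [-20,0,0],
    [-25,0,0],
    [-25,0,0],
    [-15,0,0],
    [-5,0,0]
  ],
  "spin": [0,0,0,0,0,0,0,0],
  "hand": [0.1,0.1,0.1,0,0,0,0,0]
}}

```text
t: 26.52
tcp_pos: [0.4369, -0.0005, 0.3086]
tool_rot: [-1.217, 1.141, 1.125]
contact_force: [-0.1, 0.2, 0.8]
width: 0.999
```

```bash
python3 held.py 3; python3 plan.py 643.6 89.1 110 86.2;python3 plan.py 643.6 89.1 110 86.2 180|tail -2
```

```text
x [0.4299 0.4868] mid 0.4586 z [0.0084 0.0489 0.0502] face y 0.0196
yaw -1.2
t 26.57 hold [452.1   1.9 155.2] jaw yaw 88.3 tilt 5.59 toolx [0.096 0.016] width 0.998 j6 -99.0 dj1 7.6 F [1.1 0.7 0.3]
spin total -87.9 rows 13
[[5.0, -14.1, 7.1], [5.0, -14.8, 5.4], [5.0, -15.4, 3.6], [5.0, -15.7, 1.7], [5.0, -15.8, -0.1], [5.0, -15.7, -2.0], [5.0, -15.3, -3.8], [5.0, -14.8, -5.6], [5.0, -14.0, -7.3], [5.0, -13.1, -8.9], [5.0, -11.9, -10.4], [5.0, -10.6, -11.7], [5.0, -9.2, -12.9]] spin each -6.76
spin total 92.1 rows 14
[[4.6, -13.1, 6.6], [4.6, -12.3, 8.0], [4.6, -11.3, 9.4], [4.6, -10.1, 10.6], [4.6, -8.8, 11.7], [4.6, -7.4, 12.6], [4.6, -5.9, 13.4], [4.6, -4.4, 14.0], [4.6, -2.7, 14.4], [4.6, -1.1, 14.6], [4.6, 0.6, 14.6], [4.6, 2.3, 14.5], [4.6, 3.9, 14.1], [4.6, 5.5, 13.6]] spin each 6.58
```

Emit:
{"api": "send_rows", "payload": {
  "xyz": [
    [2,-8,4],
    [4.6,-12.3,8],
    [4.6,-11.3,9.4],
    [4.6,-10.1,10.6],
    [4.6,-8.8,11.7],
    [4.6,-7.4,12.6],
    [4.6,-5.9,13.4],
    [4.6,-4.4,14]
  ],
  "spin": [4,6.6,6.6,6.6,6.6,6.6,6.6,6.6],
  "hand": [0,0,0,0,0,0,0,0]
}}

```text
t: 27.23
tcp_pos: [0.5408, 0.0507, 0.2804]
tool_rot: [-0.49, 1.423, 0.468]
contact_force: [-0.8, -0.3, -0.6]
width: 0.997
```

Emit:
{"api": "send_rows", "payload": {
  "xyz": [
    [2,-2.7,14.4],
    [2,-1.1,14.6],
    [2,0.6,14.6],
    [1,2.3,14.5],
    [1,3,12],
    [0,2,8],
    [0,0,0]
  ],
  "spin": [6.6,6.6,6.6,6.6,5,2,0],
  "hand": [0,0,0,0,0,0,0]
}}

```text
t: 27.82
tcp_pos: [0.616, 0.0847, 0.2673]
tool_rot: [0.008, 1.496, 0.015]
contact_force: [-0.3, 0.3, -0.5]
width: 1.003
```

```bash
python3 plan.py 643.6 89.1 70 86.2
```

```text
t 27.82 hold [627.6  87.1 113.1] jaw yaw 0.2 tilt 4.37 toolx [0.075 0.015] width 1.003 j6 0.3 dj1 -0.0 F [-0.3  0.3 -0.5]
spin total 4.0 rows 2
[[22.1, 0.6, 6.4], [22.1, 0.9, 6.3]] spin each 2.02
```

Emit:
{"api": "send_rows", "payload": {
  "xyz": [
    [0,0.5,6],
    [0,0,0],
    [-35,0,0],
    [35,0,0],
    [-35,0,0],
    [35,0,0],
    [0,0,0],
    [0,0,0]
  ],
  "spin": [3.5,0,0,0,0,0,0,0],
  "hand": [0,0,0,0,0,0,0,0]
}}

```text
t: 28.48
tcp_pos: [0.615, 0.0843, 0.2591]
tool_rot: [0.046, 1.531, -0.022]
contact_force: [0.6, 0.6, 2.3]
width: 0.999
```

```bash
python3 plan.py 643.6 89.1 60 86.2
```

```text
t 28.48 hold [621.1  86.5 104.5] jaw yaw -2.5 tilt 2.41 toolx [0.039 0.014] width 0.999 j6 3.0 dj1 -0.1 F [0.6 0.6 2.3]
spin total 1.3 rows 2
[[22.7, 1.4, 10.3], [22.7, 1.5, 10.3]] spin each 0.65
```

Emit:
{"api": "send_rows", "payload": {
  "xyz": [
    [5,1.5,8],
    [10,1,10],
    [15,0,4],
    [18,0,0],
    [15,0,0],
    [8,0,0],
    [0,0,0],
    [0,0,0]
  ],
  "spin": [1.3,0,0,0,0,0,0,0],
  "hand": [0,0,0,0,0,0,0,0]
}}

```text
t: 29.15
tcp_pos: [0.6463, 0.0866, 0.1965]
tool_rot: [0.066, 1.513, -0.04]
contact_force: [0.6, -0.5, 0.4]
width: 0.998
```

```bash
python3 plan.py 643.6 89.1 26 86.2
```

```text
t 29.15 hold [655.2  88.8  42.1] jaw yaw -3.9 tilt 3.42 toolx [0.058 0.015] width 0.998 j6 4.5 dj1 0.2 F [ 0.6 -0.5  0.4]
spin total -0.1 rows 1
[[15.4, -0.8, -12.5]] spin each -0.14
```

Emit:
{"api": "send_rows", "payload": {
  "xyz": [
    [2,-0.5,-6],
    [4,0,-6],
    [5,0,-1],
    [4,0,0],
    [0,0,0],
    [0,0,0]
  ],
  "spin": [0,0,0,0,0,0],
  "hand": [0,0,0,0,0,0]
}}

```text
t: 29.65
tcp_pos: [0.6342, 0.0874, 0.1842]
tool_rot: [0.066, 1.506, -0.04]
contact_force: [-0.1, 0.6, 0.2]
width: 0.998
```

```bash
python3 plan.py 643.6 89.1 26 86.2
```

```text
t 29.65 hold [644.2  89.7  29.8] jaw yaw -3.9 tilt 3.82 toolx [0.065 0.015] width 0.998 j6 4.5 dj1 -0.0 F [-0.1  0.6  0.2]
spin total -0.1 rows 1
[[3.8, -0.7, -0.9]] spin each -0.14
```

Emit:
{"api": "send_rows", "payload": {
  "xyz": [
    [3,-0.5,-0.5],
    [0,0,0],
    [0,0,0],
    [0,0,0],
    [0,0,0],
    [0,0,0],
    [0,0,0],
    [0,0,0]
  ],
  "spin": [0,0,0,0,0,0,0,0],
  "hand": [0,0.5,0.8,0.8,0.8,0.8,0.8,0.8],
  "newtons": 70
}}

```text
t: 30.32
tcp_pos: [0.6345, 0.0869, 0.1822]
tool_rot: [0.066, 1.505, -0.04]
contact_force: [0.5, 0.1, -1.1]
width: 0.369
```

```bash
python3 plan.py 643.6 89.1 26 86.2|head -1
```

```text
t 30.32 hold [644.6  89.2  27.8] jaw yaw -3.9 tilt 3.85 toolx [0.066 0.015] width 0.369 j6 4.5 dj1 0.0 F [ 0.5  0.1 -1.1]
```

Emit:
{"api": "send_rows", "payload": {
  "xyz": [
    [-5,0,0],
    [-10,0,0],
    [-15,0,0],
    [-20,0,0],
    [-25,0,0],
    [-20,0,0],
    [-10,0,0],
    [-3,0,0]
  ],
  "spin": [0,0,0,0,0,0,0,0],
  "hand": [0.8,0.8,0.8,0.8,0.8,0.8,0.8,0.8]
}}

```text
t: 30.98
tcp_pos: [0.6255, 0.0852, 0.2945]
tool_rot: [0.066, 1.511, -0.04]
contact_force: [0.9, -0.2, -1.2]
width: 0.371
```

```bash
python3 plan.py 458.3 88.4 120 -1.7;python3 plan.py 458.3 88.4 120 -1.7 -180|tail -2
```

```text
t 30.98 hold [634.7  87.4 140.1] jaw yaw -3.9 tilt 3.51 toolx [0.059 0.015] width 0.371 j6 4.5 dj1 3.1 F [ 0.9 -0.2 -1.2]
spin total 87.8 rows 13
[[0.7, -0.9, -13.6], [0.7, -2.5, -13.4], [0.7, -4.0, -13.0], [0.7, -5.5, -12.5], [0.7, -7.0, -11.7], [0.7, -8.3, -10.8], [0.7, -9.5, -9.8], [0.7, -10.6, -8.6], [0.7, -11.5, -7.3], [0.7, -12.3, -5.9], [0.7, -12.9, -4.4], [0.7, -13.3, -2.9], [0.7, -13.6, -1.3]] spin each 6.75
spin total -92.2 rows 14
[[0.7, -0.8, -12.6], [0.7, 0.6, -12.6], [0.7, 2.1, -12.5], [0.7, 3.5, -12.2], [0.7, 4.9, -11.7], [0.7, 6.2, -11.0], [0.7, 7.4, -10.3], [0.7, 8.5, -9.3], [0.7, 9.6, -8.3], [0.7, 10.5, -7.1], [0.7, 11.2, -5.9], [0.7, 11.8, -4.6], [0.7, 12.3, -3.2], [0.7, 12.5, -1.8]] spin each -6.59
```

Emit:
{"api": "send_rows", "payload": {
  "xyz": [
    [0,-0.5,-7],
    [0,-2.5,-13.4],
    [0,-4,-13],
    [0,-5.5,-12.5],
    [0,-7,-11.7],
    [0,-8.3,-10.8],
    [0,-9.5,-9.8],
    [0,-10.6,-8.6]
  ],
  "spin": [4,6.7,6.7,6.7,6.7,6.7,6.7,6.7],
  "hand": [0.8,0.8,0.8,0.8,0.8,0.8,0.8,0.8]
}}

```text
t: 31.65
tcp_pos: [0.5199, 0.0819, 0.2865]
tool_rot: [0.806, 1.381, -0.74]
contact_force: [-0.3, -0.6, -0.9]
width: 0.366
```

Emit:
{"api": "send_rows", "payload": {
  "xyz": [
    [0,-11.5,-7.3],
    [0,-12.3,-5.9],
    [0,-12.9,-4.4],
    [0,-13.3,-2.9],
    [0,-9,-1],
    [0,-4,0],
    [0,0,0]
  ],
  "spin": [6.7,6.7,6.7,6.7,4,1,0],
  "hand": [0.8,0.8,0.8,0.8,0.8,0.8,0.8]
}}

```text
t: 32.23
tcp_pos: [0.4445, 0.0823, 0.2756]
tool_rot: [1.253, 1.178, -1.177]
contact_force: [-0.5, -0.3, -1.4]
width: 0.369
```

```bash
python3 held.py 88.4; python3 plan.py 458.3 88.4 70 -1.7
```

```text
x [0.4335 0.4745] mid 0.454 z [0.0951 0.0999 0.1   ] face y 0.1015
t 32.28 hold [452.3  84.5 121.1] jaw yaw -90.7 tilt 2.89 toolx [0.048 0.014] width 0.366 j6 91.4 dj1 0.3 F [-0.  -0.7 -1.1]
spin total 1.0 rows 2
[[25.7, 1.8, -1.6], [25.7, 1.7, -1.6]] spin each 0.48Traceback (most recent call last):
  File "held.py", line 6, in <module>
    k=(Q[:,2]<.05); print("yaw",np.degrees(np.polyfit(Q[k,0],Q[k,1],1)[0]).round(1))
                                           ~~~~~~~~~~^^^^^^^^^^^^^^^^^
    raise TypeError("expected non-empty vector for x")
TypeError: expected non-empty vector for x
```

Emit:
{"api": "send_rows", "payload": {
  "xyz": [
    [6,1,-1],
    [12,1.5,-2],
    [18,1,-1],
    [18,0,0],
    [12,0,0],
    [6,0,0],
    [0,0,0],
    [0,0,0]
  ],
  "spin": [1,0,0,0,0,0,0,0],
  "hand": [0.8,0.8,0.8,0.8,0.8,0.8,0.8,0.8]
}}

```text
t: 32.95
tcp_pos: [0.4573, 0.0874, 0.2009]
tool_rot: [1.267, 1.167, -1.184]
contact_force: [0.1, 0.4, -0.4]
width: 0.365
```

```bash
python3 plan.py 458.3 88.4 32 -1.7;python3 held.py 88.4 2>&1|head -1
```

```text
t 32.95 hold [465.5  89.7  46.4] jaw yaw -91.7 tilt 3.18 toolx [0.053 0.015] width 0.365 j6 92.8 dj1 0.0 F [ 0.1  0.4 -0.4]
spin total 0.0 rows 1
[[14.0, -8.0, 1.7]] spin each 0.04
x [0.4461 0.4887] mid 0.4674 z [0.0202 0.0642 0.0668] face y 0.1059
```

Emit:
{"api": "send_rows", "payload": {
  "xyz": [
    [4,-5,1],
    [5,-4,1],
    [4,0,0],
    [1,0,0],
    [0,0,0],
    [0,0,0]
  ],
  "spin": [0,0,0,0,0,0],
  "hand": [0.8,0.8,0.8,0.8,0.8,0.8]
}}

```text
t: 33.5
tcp_pos: [0.4493, 0.0857, 0.1881]
tool_rot: [1.27, 1.163, -1.179]
contact_force: [-0.6, -0.7, -1.5]
width: 0.366
```

```bash
python3 plan.py 458.3 88.4 32 -1.7;python3 held.py 88.4 2>&1|head -1
```

```text
t 33.5 hold [458.6  88.   33.6] jaw yaw -91.7 tilt 3.52 toolx [0.06  0.015] width 0.366 j6 92.5 dj1 0.1 F [-0.6 -0.7 -1.5]
spin total 0.0 rows 1
[[1.6, -0.4, -0.4]] spin each 0.05
x [0.4392 0.4819] mid 0.4606 z [0.0084 0.052  0.0533] face y 0.1043
```

Lower the last bit, release, rise.

Emit:
{"api": "send_rows", "payload": {
  "xyz": [
    [2,-1,-0.4],
    [1,0,0],
    [0,0,0],
    [0,0,0],
    [0,0,0],
    [0,0,0],
    [0,0,0],
    [0,0,0]
  ],
  "spin": [0,0,0,0,0,0,0,0],
  "hand": [0.8,0.8,0.8,0.4,0.2,0.15,0.15,0.15]
}}

```text
t: 34.22
tcp_pos: [0.4498, 0.0863, 0.1866]
tool_rot: [1.271, 1.16, -1.176]
contact_force: [-0.0, 0.6, -0.4]
width: 0.851
```

Emit:
{"api": "send_rows", "payload": {
  "xyz": [
    [-5,0,0],
    [-10,0,0],
    [-15,0,0],
    [-20,0,0],
    [-25,0,0],
    [-25,0,0],
    [-15,0,0],
    [-5,0,0]
  ],
  "spin": [0,0,0,0,0,0,0,0],
  "hand": [0.15,0.15,0.15,0,0,0,0,0]
}}

```text
t: 34.88
tcp_pos: [0.4404, 0.0844, 0.3141]
tool_rot: [1.27, 1.162, -1.179]
contact_force: [0.8, -0.1, 0.5]
width: 0.996
```

```bash
python3 held.py 88.4; python3 plan.py 661.3 240.3 115 77.1;python3 plan.py 661.3 240.3 115 77.1 -180|tail -2
```

```text
x [0.4409 0.4821] mid 0.4617 z [0.0086 0.049  0.0499] face y 0.1036
yaw -2.1
t 34.93 hold [450.3  86.7 160.3] jaw yaw -91.6 tilt 3.64 toolx [0.062 0.015] width 0.998 j6 92.6 dj1 9.1 F [0.7 0.5 1. ]
spin total -78.7 rows 12
[[5.0, 16.9, -13.2], [5.0, 18.3, -11.2], [5.0, 19.5, -9.0], [5.0, 20.4, -6.8], [5.0, 21.0, -4.4], [5.0, 21.4, -1.9], [5.0, 21.5, 0.5], [5.0, 21.3, 3.0], [5.0, 20.8, 5.4], [5.0, 20.1, 7.7], [5.0, 19.0, 10.0], [5.0, 17.8, 12.1]] spin each -6.56
spin total -258.7 rows 37
[[1.6, 5.5, -4.3], [1.6, 6.0, -3.6], [1.6, 6.4, -2.8], [1.6, 6.7, -2.0], [1.6, 6.9, -1.2], [1.6, 7.0, -0.4], [1.6, 7.0, 0.5], [1.6, 6.8, 1.3], [1.6, 6.6, 2.1], [1.6, 6.3, 2.9], [1.6, 5.9, 3.7], [1.6, 5.4, 4.4], [1.6, 4.8, 5.0], [1.6, 4.2, 5.6], [1.6, 3.5, 6.0], [1.6, 2.7, 6.4], [1.6, 1.9, 6.7], [1.6, 1.1, 6.9], [1.6, 0.3, 7.0], [1.6, -0.6, 6.9], [1.6, -1.4, 6.8], [1.6, -2.3, 6.6], [1.6, -3.0, 6.3], [1.6, -3.8, 5.9], [1.6, -4.5, 5.4], [1.6, -5.1, 4.8], [1.6, -5.6, 4.1], [1.6, -6.1, 3.4], [1.6, -6.5, 2.6], [1.6, -6.7, 1.8], [1.6, -6.9, 1.0], [1.6, -7.0, 0.1], [1.6, -6.9, -0.7], [1.6, -6.8, -1.5], [1.6, -6.6, -2.4], [1.6, -6.2, -3.1], [1.6, -5.8, -3.9]] spin each -6.99
```

Emit:
{"api": "send_rows", "payload": {
  "xyz": [
    [2,8,-6],
    [4,18.3,-11.2],
    [4,19.5,-9],
    [4,20.4,-6.8],
    [4,21,-4.4],
    [4,21.4,-1.9],
    [4,21.5,0.5],
    [4,21.3,3]
  ],
  "spin": [-4,-6.6,-6.6,-6.6,-6.6,-6.6,-6.6,-6.6],
  "hand": [0,0,0,0,0,0,0,0]
}}

```text
t: 35.6
tcp_pos: [0.5755, 0.1785, 0.2886]
tool_rot: [0.558, 1.453, -0.509]
contact_force: [0.5, -0.1, 0.8]
width: 0.999
```

Emit:
{"api": "send_rows", "payload": {
  "xyz": [
    [3,20.8,5.4],
    [3,20.1,7.7],
    [2,19,10],
    [0,13,9],
    [0,6,4],
    [0,0,0],
    [0,0,0]
  ],
  "spin": [-6.6,-6.6,-6.6,-5,-2,0,0],
  "hand": [0,0,0,0,0,0,0]
}}

```text
t: 36.18
tcp_pos: [0.6486, 0.2358, 0.272]
tool_rot: [0.158, 1.526, -0.138]
contact_force: [0.4, 0.5, -1.7]
width: 1.003
```

```bash
python3 plan.py 661.3 240.3 60 77.1
```

```text
t 36.18 hold [654.9 237.2 117.5] jaw yaw -10.9 tilt 2.41 toolx [0.041 0.009] width 1.003 j6 24.7 dj1 0.1 F [ 0.4  0.5 -1.7]
spin total 2.0 rows 2
[[28.9, 1.6, 1.7], [28.9, 1.7, 1.7]] spin each 1.02
```

Emit:
{"api": "send_rows", "payload": {
  "xyz": [
    [5,1.5,1],
    [12,1,1],
    [18,0,0],
    [20,0,0],
    [15,0,0],
    [8,0,0],
    [0,0,0],
    [0,0,0]
  ],
  "spin": [2,0,0,0,0,0,0,0],
  "hand": [0,0,0,0,0,0,0,0]
}}

```text
t: 36.85
tcp_pos: [0.6505, 0.2357, 0.1854]
tool_rot: [0.187, 1.53, -0.171]
contact_force: [0.2, 0.4, 0.6]
width: 1.0
```

```bash
python3 plan.py 661.3 240.3 26 77.1
```

```text
t 36.85 hold [655.8 236.8  30.8] jaw yaw -13.1 tilt 2.0 toolx [0.034 0.007] width 1.0 j6 27.0 dj1 0.1 F [0.2 0.4 0.6]
spin total -0.2 rows 1
[[5.0, 4.6, 4.4]] spin each -0.24
```

Emit:
{"api": "send_rows", "payload": {
  "xyz": [
    [4,4.6,4.4],
    [1.5,1,0.5],
    [0,0,0],
    [0,0,0],
    [0,0,0],
    [0,0,0],
    [0,0,0],
    [0,0,0]
  ],
  "spin": [0,0,0,0,0,0,0,0],
  "hand": [0,0,0.5,0.8,0.8,0.8,0.8,0.8]
}}

```text
t: 37.52
tcp_pos: [0.6595, 0.2413, 0.1858]
tool_rot: [0.19, 1.522, -0.168]
contact_force: [-0.3, 0.7, -0.9]
width: 0.363
```

```bash
python3 plan.py 661.3 240.3 26 77.1|head -1
```

```text
t 37.52 hold [666.  242.7  31.2] jaw yaw -13.1 tilt 2.47 toolx [0.042 0.009] width 0.363 j6 27.2 dj1 -0.1 F [-0.3  0.7 -0.9]
```

Emit:
{"api": "send_rows", "payload": {
  "xyz": [
    [0,0,0],
    [-5,0,0],
    [-10,0,0],
    [-15,0,0],
    [-20,0,0],
    [-25,0,0],
    [-20,0,0],
    [-10,0,0]
  ],
  "spin": [0,0,0,0,0,0,0,0],
  "hand": [0.8,0.8,0.8,0.8,0.8,0.8,0.8,0.8]
}}

```text
t: 38.18
tcp_pos: [0.6529, 0.2396, 0.2943]
tool_rot: [0.187, 1.531, -0.171]
contact_force: [0.7, 0.2, -1.3]
width: 0.365
```

```bash
python3 plan.py 450.4 -164.5 130 -1.7;python3 plan.py 450.4 -164.5 130 -1.7 -180|tail -2
```

```text
t 38.18 hold [658.1 240.7 139.7] jaw yaw -13.1 tilt 1.96 toolx [0.034 0.007] width 0.365 j6 27.2 dj1 -40.2 F [ 0.7  0.2 -1.3]
spin total 78.6 rows 12
[[0.0, -36.8, -9.2], [0.0, -37.6, -4.9], [0.0, -37.9, -0.6], [0.0, -37.8, 3.7], [0.0, -37.1, 8.0], [0.0, -35.9, 12.2], [0.0, -34.3, 16.2], [0.0, -32.3, 20.0], [0.0, -29.8, 23.5], [0.0, -26.9, 26.8], [0.0, -23.7, 29.7], [0.0, -20.1, 32.2]] spin each 6.55
spin total -101.4 rows 15
[[0.0, -29.5, -7.4], [0.0, -28.4, -10.8], [0.0, -26.9, -14.0], [0.0, -25.1, -17.1], [0.0, -22.9, -19.9], [0.0, -20.4, -22.5], [0.0, -17.6, -24.7], [0.0, -14.6, -26.6], [0.0, -11.3, -28.2], [0.0, -7.9, -29.3], [0.0, -4.4, -30.0], [0.0, -0.8, -30.3], [0.0, 2.7, -30.2], [0.0, 6.3, -29.7], [0.0, 9.7, -28.8]] spin each -6.76
```

Emit:
{"api": "send_rows", "payload": {
  "xyz": [
    [-2,-18,-4],
    [-2,-35,-6],
    [-1,-37,-2],
    [-1,-37,2.5],
    [-1,-37,7],
    [-1,-35.9,11],
    [-1,-34.3,15],
    [-1,-32.3,19]
  ],
  "spin": [4,6.5,6.5,6.5,6.5,6.5,6.5,6.5],
  "hand": [0.8,0.8,0.8,0.8,0.8,0.8,0.8,0.8]
}}

```text
t: 38.85
tcp_pos: [0.5245, -0.0111, 0.3105]
tool_rot: [0.899, 1.346, -0.834]
contact_force: [0.8, -1.3, -0.3]
width: 0.364
```

```bash
python3 plan.py 450.4 -164.5 130 -1.7
```

```text
t 38.85 hold [533.3  -9.3 156.1] jaw yaw -64.3 tilt 3.32 toolx [0.057 0.011] width 0.364 j6 54.3 dj1 -19.1 F [ 0.8 -1.3 -0.3]
spin total 27.4 rows 5
[[3.9, -28.7, 20.7], [3.9, -26.6, 23.3], [3.9, -24.2, 25.8], [3.9, -21.6, 28.0], [3.9, -18.9, 29.9]] spin each 5.49
```

Emit:
{"api": "send_rows", "payload": {
  "xyz": [
    [2,-28.7,20.7],
    [2,-26.6,23.3],
    [2,-24.2,25.8],
    [2,-14,18],
    [2,-5,8],
    [0,0,0],
    [0,0,0]
  ],
  "spin": [5.5,5.5,5,3,1,0,0],
  "hand": [0.8,0.8,0.8,0.8,0.8,0.8,0.8]
}}

```text
t: 39.43
tcp_pos: [0.4508, -0.1424, 0.3003]
tool_rot: [1.189, 1.196, -1.109]
contact_force: [-0.4, -0.5, -1.6]
width: 0.367
```

```bash
python3 plan.py 450.4 -164.5 80 -1.7; python3 held.py -164.5 2>&1 | head -1
```

```text
t 39.43 hold [ 460.7 -141.6  145.9] jaw yaw -86.0 tilt 3.7 toolx [0.064 0.005] width 0.367 j6 58.4 dj1 -3.0 F [-0.4 -0.5 -1.6]
spin total 5.7 rows 2
[[32.5, -8.1, 11.1], [32.5, -7.5, 11.5]] spin each 2.86
Traceback (most recent call last):
```

Emit:
{"api": "send_rows", "payload": {
  "xyz": [
    [0,-5,8],
    [0,-7,10],
    [8,-2,4],
    [15,0,0],
    [18,0,0],
    [15,0,0],
    [5,0,0],
    [0,0,0]
  ],
  "spin": [2.5,2.5,0.5,0,0,0,0,0],
  "hand": [0.8,0.8,0.8,0.8,0.8,0.8,0.8,0.8]
}}

```text
t: 40.15
tcp_pos: [0.4424, -0.165, 0.2367]
tool_rot: [1.267, 1.147, -1.179]
contact_force: [-0.1, -0.1, -1.2]
width: 0.37
```

```bash
python3 plan.py 450.4 -164.5 45 -1.7; python3 held.py -164.5 2>&1 | head -1
```

```text
t 40.15 hold [ 453.  -164.4   82.4] jaw yaw -91.8 tilt 3.91 toolx [0.068 0.004] width 0.37 j6 60.9 dj1 -0.1 F [-0.1 -0.1 -1.2]
spin total -0.1 rows 1
[[37.1, -5.1, 0.4]] spin each -0.08
x [0.4084 0.4971] mid 0.4526 z [0.0534 0.0991 0.1   ] face y -0.1484
```

Emit:
{"api": "send_rows", "payload": {
  "xyz": [
    [5,-1,0],
    [10,-1,0],
    [12,-1,0],
    [10,0,0],
    [4,0,0],
    [0,0,0],
    [0,0,0]
  ],
  "spin": [0,0,0,0,0,0,0],
  "hand": [0.8,0.8,0.8,0.8,0.8,0.8,0.8]
}}

```text
t: 40.78
tcp_pos: [0.4438, -0.1655, 0.1959]
tool_rot: [1.267, 1.141, -1.176]
contact_force: [-0.2, 1.0, -0.9]
width: 0.367
```

```bash
python3 plan.py 450.4 -164.5 35 -1.7; python3 held.py -164.5 2>&1 | head -1
```

```text
t 40.78 hold [ 455.2 -165.4   41.6] jaw yaw -91.8 tilt 4.24 toolx [0.074 0.   ] width 0.367 j6 60.6 dj1 -0.1 F [-0.2  1.  -0.9]
spin total -0.1 rows 1
[[6.2, -5.3, -0.8]] spin each -0.07
x [0.4103 0.4986] mid 0.4543 z [0.0133 0.0581 0.0598] face y -0.1496
```

Emit:
{"api": "send_rows", "payload": {
  "xyz": [
    [3,-3,-0.5],
    [4,-2,0],
    [2,0,0],
    [0,0,0],
    [0,0,0]
  ],
  "spin": [0,0,0,0,0],
  "hand": [0.8,0.8,0.8,0.8,0.8]
}}

```text
t: 41.25
tcp_pos: [0.4412, -0.1657, 0.1904]
tool_rot: [1.268, 1.134, -1.173]
contact_force: [0.0, 0.1, -0.8]
width: 0.366
```

```bash
python3 plan.py 450.4 -164.5 35 -1.7; python3 held.py -164.5 2>&1 | head -1
```

```text
t 41.25 hold [ 453.6 -166.    36.2] jaw yaw -91.8 tilt 4.61 toolx [ 0.08  -0.002] width 0.366 j6 60.4 dj1 0.0 F [ 0.   0.1 -0.8]
spin total -0.1 rows 1
[[1.0, -3.4, -1.4]] spin each -0.09
x [0.4083 0.4965] mid 0.4524 z [0.0094 0.0531 0.0544] face y -0.1503
```

Emit:
{"api": "send_rows", "payload": {
  "xyz": [
    [2,-1,-1],
    [2,0,0],
    [1,0,0],
    [0,0,0],
    [0,0,0],
    [0,0,0],
    [0,0,0],
    [0,0,0]
  ],
  "spin": [0,0,0,0,0,0,0,0],
  "hand": [0.8,0.8,0.8,0.8,0.4,0.2,0.15,0.15]
}}

```text
t: 41.97
tcp_pos: [0.4417, -0.1654, 0.1891]
tool_rot: [1.267, 1.132, -1.173]
contact_force: [-0.2, -0.6, -0.5]
width: 0.849
```

Emit:
{"api": "send_rows", "payload": {
  "xyz": [
    [-5,0,0],
    [-10,0,0],
    [-15,0,0],
    [-20,0,0],
    [-25,0,0],
    [-25,0,0],
    [-25,0,-10],
    [-25,0,-20]
  ],
  "spin": [0,0,0,0,0,0,0,0],
  "hand": [0.15,0.15,0.15,0,0,0,0,0]
}}

```text
t: 42.63
tcp_pos: [0.4274, -0.1349, 0.3419]
tool_rot: [1.269, 1.143, -1.182]
contact_force: [-0.3, -0.6, 0.6]
width: 1.001
```

```bash
python3 st.py
```

```text
42.63 tcp [ 427.4 -134.9  341.9] hold [ 438.2 -134.7  187.6] tilt 4.01 lean [0.07  0.001] jaw -92.0 w 1.001 q [-0.48  -0.367  2.092  0.034  1.355  1.12 ] F [-0.3 -0.6  0.6]
tool-frame of world X,Y,Z: [[0.07, 1.0, -0.03], [0.0, -0.04, -1.0], [-1.0, 0.07, -0.0]]
```

Emit:
{"api": "send_rows", "payload": {
  "xyz": [
    [0,0,0],
    [0,0,20],
    [0,0,38],
    [0,0,38],
    [0,0,38],
    [0,0,38],
    [0,0,38],
    [0,0,38]
  ],
  "spin": [0,0,0,0,0,0,0,0],
  "hand": [0,0,0,0,0,0,0,0]
}}

```text
t: 43.3
tcp_pos: [0.4207, -0.3852, 0.3561]
tool_rot: [1.26, 1.128, -1.158]
contact_force: [0.5, 0.3, 1.0]
width: 0.995
```

Emit:
{"api": "send_rows", "payload": {
  "xyz": [
    [0,0,20],
    [0,0,0],
    [0,0,0]
  ],
  "spin": [0,0,0],
  "hand": [0,0,0]
}}

```text
t: 43.55
tcp_pos: [0.4178, -0.4134, 0.3561]
tool_rot: [1.263, 1.123, -1.165]
contact_force: [0.5, 0.1, -0.6]
width: 0.999
```

```bash
python3 - <<'E'
from h import *
cm=cam("top"); p,d=eyes.grab_frame("top"); W=world(cm,d); cv2.imwrite("pics/top1.png",p[:,:,::-1])
hsv=cv2.cvtColor(p,cv2.COLOR_RGB2HSV)
pads={4:(458.3,88.4),3:(455.9,3.1),2:(453.6,-81.7),1:(450.4,-164.5)}
for n,(x,y) in pads.items():
    m=(abs(W[...,0]*1000-x)<62)&(abs(W[...,1]*1000-y)<36)&(W[...,2]>.036)&(W[...,2]<.07)&(d>0)
    Q=W[m]; c,s,a=rect(Q); print(n,m.sum(),c,s,a,"off",(c-[x,y]).round(1),"z",np.percentile(Q[:,2],[5,50,95]).round(4))
E
```

```text
4 263 [460.5  87.1] [42. 32.] -2.8 off [ 2.2 -1.3] z [0.0375 0.0459 0.0483]
3 319 [457.5   3. ] [56.1 31.3] -1.1 off [ 1.6 -0.1] z [0.0444 0.0465 0.0486]
2 425 [453.5 -82.6] [72.3 31.6] -1.5 off [-0.1 -0.9] z [0.0431 0.0463 0.0486]
1 718 [ 453.1 -166.7] [88.9 32.7] -2.3 off [ 2.7 -2.2] z [0.0371 0.0455 0.0484]
```

View pics/top1.png

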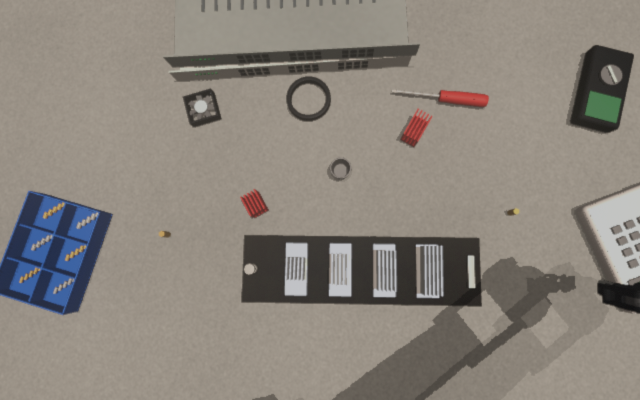

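The view shows 42, 58, 74 and 90 mm in order from the post at (296,268), (340,268), (385,270) and (430,271). All are upright and within 3.5 mm and 1.5° of their pads, and the gripper is clear. Handing in.

```bash
python3 -c "
from cell import robot
print(robot.finish_job(), robot.get_obs()['t'])"
```

```text
the job is handed in; nothing more can be done
the job is handed in; nothing more can be done
```

The four heat sinks are on the pads in order from the post: 42 mm on pad4, 58 on pad3, 74 on pad2 and 90 on pad1. I handed the job in at about 44 s of the 106 s allowed; no verdict was reported. The red look-alikes were left alone.

**Last check (top camera, arm moved aside):**

| Sink | Pad | Offset from pad centre | Angle to pad | Limit |
|---|---|---|---|---|
| 42 mm | pad4 | 2.6 mm | about 1° | 12 mm, 11° |
| 58 mm | pad3 | 1.6 mm | about 1° | 12 mm, 11° |
| 74 mm | pad2 | 0.9 mm | under 1° | 12 mm, 11° |
| 90 mm | pad1 | 3.5 mm | about 1° | 12 mm, 11° |

All four stand fins up with their tops at the right height and are released. The side camera read x about 1 mm farther out than the top camera for the two sinks I checked after release.

**What went wrong on the way:**
- **Tilt:** fast back-and-forth test moves tilted the tool to about 24° while it held the 58 mm sink. That is under the 45° limit; I worked it back down before placing.
- **Slip:** the same sink shifted about 10 mm in the grip. I caught this on the side camera and corrected it.
- **Joint 3:** during the recovery it read 0.056 rad for a moment, just under its stated lower limit of 0.06. I don't know whether that counts as passing its range, which would fail the job.

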